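# Stock the pantry cupboard and shut it

### The arm

A 6-joint arm with a two-finger parallel gripper is mounted at the origin on the work surface. World frame = base frame: x ahead of the robot, y to its left, z up, the work surface at z = 0. Lengths are in m, angles in rad, forces in N, time in s.
With the tool pointing down it reaches from about 0.425 to 0.95 m from the base axis. Payload 3.5 kg.
Tool frame: the origin (TCP) lies at the very end of the fingers, on their centre line; the grasp point (between the pads) lies 19 mm behind it; z points along the fingers, y is the line along which they close (so a half turn about z gives the same grasp; the last joint's range is limited). The gripper opens to 85 mm and grips with 20 to 120 N. Pads are 22 mm wide; open, the fingers measure 114 mm over their backs; the gripper's body (76 mm by 85 mm) begins 54 mm behind the grasp point. The pads swing forward as they close: fully open they stand 13 mm farther back than shut.
Start: joints at [-1.388, 0.286, 1.577, -0, 1.279, -0.15], TCP at [0.221, -0.638, 0.194] pointing down, gripper open.
Joint ranges: [-2.77, 2.77], [-0.9, 2.22], [0.21, 2.48], [-1.53, 4.67], [0.24, 2.81], [-2.84, 2.84]. Speed limits (rad/s): [2.79, 2.79, 3.14, 3.14, 3.14, 3.14].

### API

Orientations are given as a unit quaternion [x, y, z, w].
In Python, from plant import ctrl gives the robot as it stands.
- The arm moves only by the tool carry_out, never from a script. Its argument "deltas" is one flat list of numbers, 6 for each row, row after row: the shift along the tool's x, y, z in m, then the turn, a rotation vector about the tool's x, y, z in rad. A call has 1 to 5 rows; each row is the pose to reach, as a shift and turn from the pose commanded when the call began, along the tool's axes at that moment; what a row does not reach only later rows make up. A row lasts 1/8 s, in which the tool goes at most 62.5 mm and 10.7 degrees, less where a joint would pass 70% of its speed; a pose out of reach is approached as far as the arm can. A call with a gripper value outside its range is refused whole. "grip" is the opening in per cent of the stroke, from 0 (shut) to 100 (fully open), set as the call begins (left out, the last holds). The fingers move at their own pace and stop on an object; "grip_force" is the grip in N (left out, the last holds). Time passes only in rows, so rows that repeat a pose let the fingers close. It gives the time, the measured TCP pose, the force, the opening and the grip force at its end, in the units of the state.
- ctrl.get_state(): the state, without advancing time (a new reading comes with each control period).
- ctrl.read_camera(name): name is "scene" or "side" or "wrist"; returns (picture, depth): 420x560x3 uint8, red, green, blue; 420x560 float32, m along the optical axis (not along the pixel's ray), 0 where there is no reading.
- ctrl.camera_model(name): a dict with "intrinsics" (3x3 intrinsics, pixels), "extrinsics" (4x4, takes a point from world to camera coordinates); the wrist camera has in their place "hand_eye" (4x4, takes a point from camera to tool coordinates, whose origin is the TCP and whose axes are the flange's). Camera axes: x right, y down, z forward; pixel columns grow to the right and rows downward; lengths in m; the calibration is good to about 2 mm. A picture is of the moment at which its call begins: read the wrist's pose just before it. camera_model takes no time and is no camera call.
- ctrl.sign_off(): hands the job in; it is judged then, once.
Trained networks look in the newest picture that a camera, given by its name, has taken for a name from the list of things; names that differ only in an ending like _2 or _b are one class to them, and where a whole thing is asked for, a point or a joint stands for the part that bears it (a point fixed in the world has none). Each returns a list of dicts, best first, with "score" (0 to 1); they miss things now and then, are a little off and sometimes report something else, mostly with a low value. They report only what shows in the picture. A call takes as long as a camera call. They do not tell look-alikes from the thing itself.
- ctrl.find_in(camera, query): "uv" ([column, row] in pixels, amid what is visible of it).
The state is a dict: "time": time; "qpos": joint angles; "dq": joint speeds; "joint_efforts": joint torques, N m; "eef_pos": TCP position; "tcp_rot": TCP orientation; "contact_force": force on the tool from outside, world axes, zero at the start; "wrist_torque": the same for the moment, N m; "opening": opening from 0.0 (shut) to 1.0 (fully open); "finger_force": force on a finger pad.
Only numpy, scipy, OpenCV 4.12 (cv2) and the standard library are available. Lean on these libraries where they do the work, as an engineer would, in place of code of your own. Each camera call takes 0.05 s, during which the arm holds its last target. There are 200 camera calls.

### The job

Put all the red sauce jars away: stand them upright on the floor of the cupboard's brown pull-out basket and hang the measuring scoop by its blue hook over the top edge of the basket's front panel, cup inside the basket. Only when everything is loaded slide the basket fully home, and only then push the cupboard door shut until it snaps into its catch. Leave the cup, carton, bottle, tin and candle where they are.

Things in the scene. Friction and masses are not known exactly. Their poses are not given: they have to be found in the camera images.
- cupboard: low white counter-top cupboard, 250 deep (x) x 320 wide (y) x 170 high mm, standing fixed on the table. Origin: centre of its underside; its open front is the plane x = -125 mm of this frame and faces its own -x (roughly to the robot). The wooden top board begins 50 mm behind the front plane; side walls 12 mm thick reach the front plane
- basket (a joint): how far the brown pull-out basket is drawn out (m): 0 = fully home, 0.24 = out against its stop; slides along the cupboard's -x, stays where left (1.5 N friction); starts 0.09 to 0.14 out. Inside 185 mm deep, 213 wide; side and back walls 6 mm thick, 40 high above the inner floor; no handle: draw it out from behind its tall front panel or by its top edge, push it in on its front face
- basket_rim (a point): middle of the top edge of the basket's front panel (8 mm thick, 225 wide, 120 high above the inner floor), at mid-thickness, 140 mm above the table; moves with the basket; axes as the cupboard's (x into the cupboard, z up). When home, the panel's outer face is 24 mm behind the closed door and its top edge 30 mm below the cupboard's top
- basket_floor (a point): centre of the basket's inner floor, on its upper face, 20 mm above the table, 96.5 mm behind basket_rim; axes as the cupboard's. Moves with the basket
- door (a joint): opening angle of the white door (rad): 0 = shut; starts 1.95 to 2.15 open, swings to 2.3, stays where left. Hinged on the cupboard's left (+y) side; 320 wide, 168 high, 15 thick; brass knob 34 mm proud, low at the free edge. From 0.06 rad a sprung roller catch resists (3 N at the free edge); inside 0.02 rad it snaps the door to 0 and keeps it there; short of that the door stays ajar
- door_hinge (a point): on the vertical hinge axis, in the door's outer face, 86 mm above the table. Turns with the door: the door extends 320 mm from here along this frame's -y, its outer face looks along this frame's -x; top of the door 170 mm above the table
- door_edge (a point): top corner of the door's free edge, on the outer face, 170 mm above the table. Near it, low-profile steel catch bar stands 40 mm off the inner face, 128 mm above the table, 20 mm in from this edge
- jar1: squat sauce jar, red with a paper band and a brass-coloured lid, diameter 62, height 45 mm, 125 to 255 g, standing on the table. Origin: centre of its underside; z up along it. May be absent (None)
- jar2: squat sauce jar, red with a paper band and a brass-coloured lid, diameter 62, height 45 mm, 125 to 255 g, standing on the table. Origin: centre of its underside; z up along it. May be absent (None)
- jar3: squat sauce jar, red with a paper band and a brass-coloured lid, diameter 62, height 45 mm, 125 to 255 g, standing on the table. Origin: centre of its underside; z up along it. May be absent (None)
- jar4: squat sauce jar, red with a paper band and a brass-coloured lid, diameter 62, height 45 mm, 125 to 255 g, standing on the table. Origin: centre of its underside; z up along it. May be absent (None)
- scoop: measuring scoop standing upright: aluminium cup, outer diameter 50, height 60 mm, 60 g, with a blue hook: a tab 22 wide, 5 thick leaves the cup's top edge along its own -x (underside 55 mm above the cup's underside) and turns down 25 mm overall. Clear slot 17 mm between cup wall (x = -25 mm) and tongue (x = -42 to -47). Origin: centre of the cup's underside
- scoop_hook (a point): lower end of the scoop's turned-down tongue, mid thickness, 35 mm above the cup's underside, 44.5 mm from the cup's axis
- cup: blue ceramic cup, diameter 68, height 70 mm; origin under its centre; a bystander, leave it where it stands
- carton: yellow and green carton, 52 x 52 x 70 mm; origin under its centre; a bystander, leave it where it stands
- bottle: green glass bottle, diameter 64, height 200 mm; origin under its centre; a bystander, leave it where it stands
- tin: tin with a red label, diameter 74, height 65 mm; origin under its centre; a bystander, leave it where it stands
- candle: white candle pot, diameter 70, height 70 mm; origin under its centre; a bystander, leave it where it stands
There are look-alikes about, which are no part of the job. What is shaped like the jar3 but purple is not meant. Leave any purple look-alike of the jar1 alone.

How it is judged:
On the way, in this order (a step that is already met when the one before it is completed fails the run):
1. all jars stand in the drawn-out basket and the scoop hangs on its front panel, let go (x of jar1 in the frame of basket_floor between -0.085 and 0.085 m and y of jar1 in the frame of basket_floor between -0.1 and 0.1 m and z of jar1 in the frame of basket_floor between -0.006 and 0.01 m and angle between each of jar1, jar2, jar3, jar4's own z axis and vertical below 0.2 rad and x of jar2 in the frame of basket_floor between -0.085 and 0.085 m and y of jar2 in the frame of basket_floor between -0.1 and 0.1 m and z of jar2 in the frame of basket_floor between -0.006 and 0.01 m and x of jar3 in the frame of basket_floor between -0.085 and 0.085 m and y of jar3 in the frame of basket_floor between -0.1 and 0.1 m and z of jar3 in the frame of basket_floor between -0.006 and 0.01 m and x of jar4 in the frame of basket_floor between -0.085 and 0.085 m and y of jar4 in the frame of basket_floor between -0.1 and 0.1 m and z of jar4 in the frame of basket_floor between -0.006 and 0.01 m and x of scoop_hook in the frame of basket_rim below -0.004 m and z of scoop_hook in the frame of basket_rim below -0.008 m and x of scoop in the frame of basket_rim above 0.005 m and z of scoop in the frame of basket_rim between -0.07 and -0.038 m and y of scoop in the frame of basket_rim between -0.09 and 0.09 m and angle between scoop's own z axis and vertical below 0.6 rad and contact force between the fingers and jar1 below 0.1 N and contact force between the fingers and jar2 below 0.1 N and contact force between the fingers and jar3 below 0.1 N and contact force between the fingers and jar4 below 0.1 N and contact force between the fingers and scoop below 0.1 N and value of joint basket above 0.05 m), for 0.2 s.
2. the basket is slid home while the door is still open (value of joint basket below 0.012 m and value of joint door above 0.5 rad), for 0.1 s.
3. the door is shut on its catch (value of joint door below 0.02 rad), for 0.2 s.
At the end, for the whole second after the job is handed in: Every jar stands upright (0.2 rad) on the basket floor; the scoop hangs by its hook over the front panel, tongue outside, cup inside, within 90 mm of the middle, tilted under 0.6 rad; the basket is home within 12 mm; the door seated within 0.02 rad; all at rest and let go (x of jar1 in the frame of basket_floor between -0.085 and 0.085 m and y of jar1 in the frame of basket_floor between -0.1 and 0.1 m and z of jar1 in the frame of basket_floor between -0.006 and 0.01 m and angle between each of jar1, jar2, jar3, jar4's own z axis and vertical below 0.2 rad and x of jar2 in the frame of basket_floor between -0.085 and 0.085 m and y of jar2 in the frame of basket_floor between -0.1 and 0.1 m and z of jar2 in the frame of basket_floor between -0.006 and 0.01 m and x of jar3 in the frame of basket_floor between -0.085 and 0.085 m and y of jar3 in the frame of basket_floor between -0.1 and 0.1 m and z of jar3 in the frame of basket_floor between -0.006 and 0.01 m and x of jar4 in the frame of basket_floor between -0.085 and 0.085 m and y of jar4 in the frame of basket_floor between -0.1 and 0.1 m and z of jar4 in the frame of basket_floor between -0.006 and 0.01 m and x of scoop_hook in the frame of basket_rim below -0.004 m and z of scoop_hook in the frame of basket_rim below -0.008 m and x of scoop in the frame of basket_rim above 0.005 m and z of scoop in the frame of basket_rim between -0.07 and -0.038 m and y of scoop in the frame of basket_rim between -0.09 and 0.09 m and angle between scoop's own z axis and vertical below 0.6 rad and contact force between the fingers and jar1 below 0.1 N and contact force between the fingers and jar2 below 0.1 N and contact force between the fingers and jar3 below 0.1 N and contact force between the fingers and jar4 below 0.1 N and contact force between the fingers and scoop below 0.1 N and value of joint basket below 0.012 m and value of joint door below 0.02 rad and linear speed of each of scoop, jar1, jar2, jar3, jar4 below 0.03 m/s); the robot touches nothing.
It fails at once if the door is swung across the drawn-out basket (value of joint door below 1 rad and value of joint basket above 0.04 m).
It fails at once if a bystander is shifted more than 40 mm (distance of any of cup, carton, bottle, tin, candle from where it was at the start of the episode above 0.04 m).
It fails at once if a bystander is knocked over (angle between any of cup, carton, bottle, tin, candle's own z axis and vertical above 0.5 rad).
Of jar1, jar2, jar3, jar4 only 2 to 4 are there at a start; the rules pass over those that are not, and their reading is None.
At some moment in a run one of jar1, jar2, jar3, jar4 may be knocked a few centimetres aside while the robot is not near it.
It also fails if it takes over 210 s, if anything falls off the work surface, if the arm or the gripper's body presses on something with over 40 N, if the wrist force passes 120 N, or if a joint passes its speed limit or range.

## Working session

There is one attempt and no reset: what is moved stays moved. The work goes in short steps, Python scripts to look and compute and a tool call to move; the robot and the scene stay as the last step left them, time stands still between calls to the robot, and variables do not carry over. Pictures are saved under pics/ and viewed, at most 14 in all, crops included, and the job is handed in when it is done.

Besides the shell and the picture viewer there is one more tool, called by a JSON object that holds its "name" and its "arguments". carry_out: Moves the arm, as the interface text tells. Its arguments: {"type":"object","properties":{"deltas":{"type":"array"},"grip":{"type":"number"},"grip_force":{"type":"number"}},"required":["deltas"]}

```bash
ls; mkdir -p pics
cat > h.py <<'E'
import numpy as np, cv2
from scipy.spatial.transform import Rotation as R
from plant import ctrl
def shot(name):
    s=ctrl.get_state(); img,d=ctrl.read_camera(name); m=ctrl.camera_model(name)
    K=np.array(m["intrinsics"])
    if "extrinsics" in m: T=np.linalg.inv(np.array(m["extrinsics"]))
    else:
        W=np.eye(4); W[:3,:3]=R.from_quat(s["tcp_rot"]).as_matrix(); W[:3,3]=s["eef_pos"]; T=W@np.array(m["hand_eye"])
    v,u=np.mgrid[:d.shape[0],:d.shape[1]]
    P=np.stack([(u-K[0,2])/K[0,0]*d,(v-K[1,2])/K[1,1]*d,d],-1)@T[:3,:3].T+T[:3,3]
    P[d==0]=np.nan
    return img,P
def save(n,img,sc=1):
    cv2.imwrite("pics/"+n,cv2.resize(img[:,:,::-1],None,fx=sc,fy=sc))
def rel(target,yaw=None):
    """tool-frame delta from current measured pose to target TCP, tool down"""
    s=ctrl.get_state(); r=R.from_quat(s["tcp_rot"])
    return r.inv().apply(np.array(target)-s["eef_pos"])
E
python3 - <<'E'
from h import *
s=ctrl.get_state(); print(s)
for c in("scene","side"):
    img,P=shot(c); save(c+"0.png",img); np.savez(c+"0.npz",img=img,P=P)
    for q in("jar1","scoop","scoop_hook","tin","cup","carton","bottle","candle","basket_rim","door_edge","door_hinge"):
        for f in ctrl.find_in(c,q)[:6]:
            u,v=map(int,np.round(f["uv"])); print(c,q,round(f["score"],2),u,v,np.round(P[v,u],3),img[v,u])
E
```

```text
pics
{'time': 0.0, 'qpos': array([-1.38798462e+00,  2.87186476e-01,  1.57818198e+00,  3.43131017e-05,
        1.27857028e+00, -1.49991459e-01]), 'dq': array([-0.00095306, -0.00041585, -0.00050995, -0.00031042,  0.00098851,
       -0.00236374]), 'joint_efforts': array([-9.48247543e-04, -4.05980694e+01, -2.92626643e+01, -2.24670312e-04,
        5.85403031e-03,  3.34357225e-06]), 'eef_pos': array([ 0.22042501, -0.63721456,  0.1923307 ]), 'tcp_rot': array([ 9.86187316e-01,  1.65629709e-01, -2.82767277e-06, -1.17315053e-03]), 'contact_force': array([ 0.31549132, -0.27370533,  0.08397261]), 'wrist_torque': array([0.01116084, 0.01673383, 0.02531724]), 'finger_force': 0.0, 'opening': 0.9993528377983717}
scene jar1 0.84 210 219 [ 0.391 -0.111  0.046] [ 92  48 118]
scene jar1 0.8 172 225 [ 0.361 -0.24   0.044] [109  54 138]
scene jar1 0.76 163 244 [ 0.45  -0.297  0.043] [194 152  70]
scene jar1 0.67 234 234 [ 0.509 -0.07   0.043] [ 81  42 104]
scene jar1 0.64 195 237 [ 0.459 -0.191  0.04 ] [193 151  68]
scene jar1 0.61 125 264 [ 0.496 -0.429  0.045] [193 152  70]
scene scoop 0.56 211 282 [ 0.7
[... 1079 characters left out ...]
 0.681 -0.236  0.061] [163 159 162]
side scoop_hook 0.63 320 262 [ 0.686 -0.188  0.033] [122 115 117]
side tin 0.9 348 289 [ 0.723 -0.363  0.063] [206 196 196]
side tin 0.44 255 294 [ 0.438 -0.309  0.046] [233 198 119]
side cup 0.62 292 292 [ 0.548 -0.346  0.069] [100  87  81]
side cup 0.35 253 149 [0.573 0.528 0.131] [ 84 113  81]
side carton 0.92 286 263 [ 0.559 -0.214  0.072] [232 189  92]
side bottle 0.52 253 150 [0.572 0.523 0.128] [77 99 73]
side bottle 0.34 288 266 [ 0.567 -0.212  0.055] [134 106  59]
side basket_rim 0.9 287 203 [0.662 0.211 0.024] [102  71  53]
side door_edge 0.92 238 178 [0.475 0.331 0.099] [116 109 107]
side door_hinge 0.61 238 175 [0.476 0.337 0.11 ] [116 109 106]
```

Run:
```python
from h import *
print(R.from_quat(ctrl.get_state()["tcp_rot"]).as_matrix().round(3))
```

```text
[[ 0.945  0.327  0.   ]
 [ 0.327 -0.945  0.   ]
 [ 0.     0.    -1.   ]]
```

View pics/scene0.png

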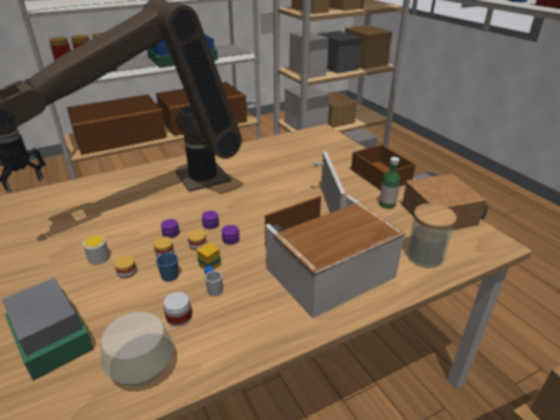

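View pics/side0.png

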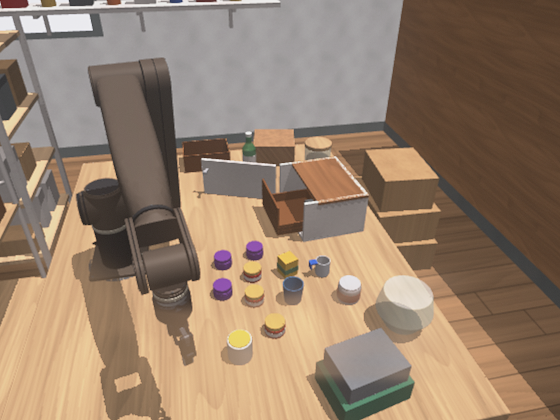

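The scene shows three brass-lidded jars (side pixels 252,270; 255,294; 276,325) and three purple look-alikes (223,260; 223,289; 255,250), which I leave alone. Next I'll confirm the jars in one crop and measure everything from a top view.

Run:
```python
from h import *
S=np.load("side0.npz");C=np.load("scene0.npz")
cv2.imwrite("pics/crop1.png",cv2.resize(S["img"][235:350,200:380,::-1],None,fx=4,fy=4,interpolation=cv2.INTER_CUBIC))
# orthographic height/color map, x up .2-.95, y left .6..-.6
r=0.002; H=np.zeros((400,600));I=np.zeros((400,600,3),np.uint8)
for D in(S,C):
    P=D["P"].reshape(-1,3);c=D["img"].reshape(-1,3)
    ok=np.isfinite(P).all(1)&(P[:,2]<.25)&(P[:,2]>-.01);P,c=P[ok],c[ok]
    o=np.argsort(P[:,2]);P,c=P[o],c[o]
    i=((1.0-P[:,0])/r).astype(int);j=((.6-P[:,1])/r).astype(int)
    k=(i>=0)&(i<400)&(j>=0)&(j<600)
    for a,b,z,cc in zip(i[k],j[k],P[k,2],c[k]):
        if z>=H[a,b]: H[a,b]=z;I[a,b]=cc
np.save("H.npy",H)
save("top.png",cv2.dilate(I,np.ones((2,2))))
```

```text
(no output)
```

View pics/crop1.png

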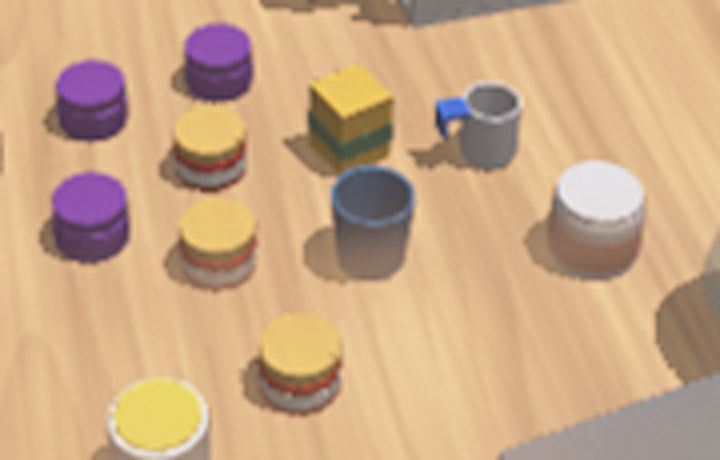

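View pics/top.png

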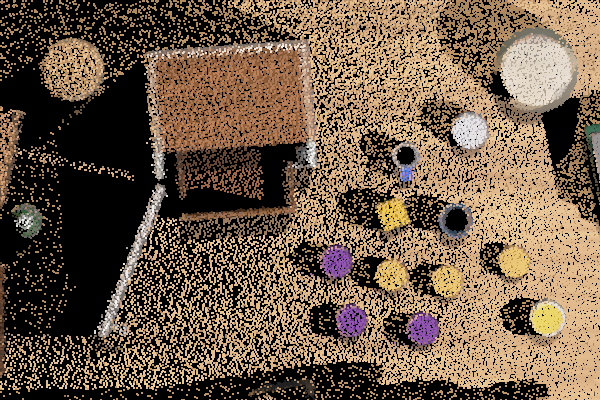

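The crop confirms three red-bodied, brass-lidded jars, and the others are purple. Now precise fits from the clouds.

```bash
cat >> h.py <<'E'
def ncirc(Q,r):
    from scipy.optimize import least_squares
    f=least_squares(lambda p:np.hypot(Q[:,0]-p[0],Q[:,1]-p[1])-r,Q.mean(0)[:2],loss="soft_l1",f_scale=.003); return f.x
def jars(clouds):
    out=[]
    for img,P in clouds:
        h=cv2.cvtColor(img,cv2.COLOR_RGB2HSV)
        m=(h[...,0]>8)&(h[...,0]<28)&(h[...,1]>90)&(P[...,2]>.036)&(P[...,2]<.075)
        n,l,st,_=cv2.connectedComponentsWithStats(m.astype(np.uint8))
        for i in range(1,n):
            if st[i,4]<50: continue
            Q=P[l==i]; c=np.median(Q,0); e=np.ptp(Q[:,:2],axis=0)
            if .03<e.max()<.09: out.append((np.round((Q[:,:2].max(0)+Q[:,:2].min(0))/2,4),round(c[2],3),np.round(e,3),st[i,4]))
    return out
E
python3 - <<'E'
from h import *
S=np.load("side0.npz");C=np.load("scene0.npz")
for D in(C,S):
    for o in jars([(D["img"],D["P"])]):print(*o)
    print()
P=np.concatenate([D["P"].reshape(-1,3) for D in(S,C)]);P=P[np.isfinite(P).all(1)]
def reg(x0,x1,y0,y1,z0,z1,A=P): return A[(A[:,0]>x0)&(A[:,0]<x1)&(A[:,1]>y0)&(A[:,1]<y1)&(A[:,2]>z0)&(A[:,2]<z1)]
for nm,D in(("scene",C),("side",S)):
    A=D["P"].reshape(-1,3);A=A[np.isfinite(A).all(1)]
    T=reg(.60,.95,-.05,.34,.160,.178,A); print(nm,"top rect",cv2.minAreaRect(T[:,:2].astype(np.float32)),np.median(T[:,2]))
    F=reg(.54,.60,.0,.25,.132,.146,A); print("rim",len(F),F.min(0),F.max(0),np.polyfit(F[:,1],F[:,0],1))
    G=reg(.54,.60,.02,.22,.03,.13,A); print("panel face",len(G),np.polyfit(G[:,1],G[:,0],1),np.polyval(np.polyfit(G[:,1],G[:,0],1),.12))
    Dd=reg(.3,.63,.26,.42,.15,.178,A); print("door",cv2.minAreaRect(Dd[:,:2].astype(np.float32)),len(Dd))
    s=reg(.66,.72,-.25,-.17,.045,.066,A);print("scoop",len(s),s.min(0),s.max(0),ncirc(s[s[:,0]>.68],.025))
    k=D["img"].reshape(-1,3).astype(int);Q=D["P"].reshape(-1,3);mm=(k[:,2]>k[:,0]+50)&(Q[:,0]>.6)&(Q[:,0]<.72)&(Q[:,1]<-.1)&(Q[:,1]>-.3);print("hook",mm.sum(),np.nanmin(Q[mm],0),np.nanmax(Q[mm],0))
E
```

```text
[-0.5003  0.3986] 0.057 [0.03  0.076] 87
[0.4095 0.7549] 0.058 [0.066 0.012] 57
[0.4695 0.716 ] 0.057 [0.016 0.087] 125
[ 0.4511 -0.1823] 0.044 [0.065 0.059] 183
[ 0.3654 -0.495 ] 0.071 [0.066 0.06 ] 179
[ 0.4387 -0.2947] 0.043 [0.065 0.06 ] 193
[ 0.5748 -0.1848] 0.066 [0.067 0.065] 345
[ 0.4804 -0.4274] 0.044 [0.061 0.059] 227

[0.4359 0.6005] 0.065 [0.072 0.022] 52
[0.2911 0.6014] 0.057 [0.076 0.023] 121
[ 0.5724 -0.1845] 0.069 [0.066 0.067] 286
[ 0.4499 -0.1821] 0.047 [0.059 0.065] 207
[ 0.4376 -0.2945] 0.047 [0.06  0.065] 249
[ 0.4766 -0.4263] 0.047 [0.06  0.068] 302
[ 0.3622 -0.4913] 0.074 [0.057 0.065] 191

scene top rect ((0.7612742185592651, 0.14207428693771362), (0.2943016588687897, 0.33959847688674927), 4.223329067230225) 0.16867174005077257
rim 170 [0.56056231 0.0119268  0.13201582] [0.58629927 0.23489579 0.14287771] [-0.07355332  0.58328743]
panel face 793 [-0.07698387  0.585131  ] 0.5758929332208372
door ((0.4811011254787445, 0.3393300175666809), (0.017226606607437134, 0.3201374113559723), 68.50110626220703) 282
scoop 153 [ 0.66005058 -0.23681051  0.0451873 ] [ 0.71720194 -0.18731624  0.06323488] [ 0.68784653 -0.21126229]
hook 48 [ 0.60172126 -0.22436682  0.02587483] [ 0.66855522 -0.19300766  0.06344385]
side top rect ((0.7637232542037964, 0.1394319236278534), (0.29385727643966675, 0.34128326177597046), 5.7698869705200195) 0.17259943580086812
rim 105 [0.56077035 0.00629463 0.13200182] [0.58475657 0.2380004  0.14578   ] [-0.07835009  0.58103802]
panel face 285 [-0.0772565  0.5786873] 0.5694165191863297
door ((0.47778117656707764, 0.34039878845214844), (0.03275629132986069, 0.3188135027885437), 68.73889923095703) 477
scoop 123 [ 0.66038915 -0.23801327  0.0452512 ] [ 0.71211422 -0.18545361  0.0659185 ] [ 0.68649959 -0.21130088]
hook 36 [ 0.63997803 -0.22817288  0.0549406 ] [ 0.6645092  -0.20151379  0.06769172]
```

{"name": "carry_out", "arguments": {"deltas": [0, 0, -0.03, 0, 0, 0.13, 0, 0, -0.06, 0, 0, 0.256, 0, 0, -0.06, 0, 0, 0.256], "grip": 0}}

```text
time: 1.58
eef_pos: [0.2209, -0.6396, 0.2576]
tcp_rot: [0.999, 0.039, 0.0, 0.003]
contact_force: [-0.6, -0.2, 0.3]
opening: 0.378
finger_force: 0.0
```

{"name": "carry_out", "arguments": {"deltas": [0.03, -0.05, 0, 0, 0, 0, 0.06, -0.1, 0, 0, 0, 0, 0.09, -0.15, 0, 0, 0, 0, 0.12, -0.2, 0, 0, 0, 0, 0.15, -0.25, 0, 0, 0, 0]}}

```text
time: 2.2
eef_pos: [0.3511, -0.3748, 0.2519]
tcp_rot: [0.999, 0.039, -0.0, -0.001]
contact_force: [0.7, -0.5, -0.7]
opening: 0.0
finger_force: 0.0
```

{"name": "carry_out", "arguments": {"deltas": [0.03, -0.05, 0, 0, 0, 0, 0.06, -0.1, 0, 0, 0, 0, 0.09, -0.15, 0, 0, 0, 0, 0.12, -0.2, 0, 0, 0, 0, 0.15, -0.25, 0, 0, 0, 0]}}

```text
time: 2.82
eef_pos: [0.4812, -0.1143, 0.2521]
tcp_rot: [0.999, 0.039, -0.001, -0.0]
contact_force: [1.0, 0.6, -0.3]
opening: -0.001
finger_force: 0.0
```

Run:
```python
from h import *
s=ctrl.get_state();print(s["eef_pos"],s["time"],R.from_quat(s["tcp_rot"]).as_matrix().round(3)[:, 0],s["opening"]);print("to basket",rel([.603,.124,.25]))
```

```text
[ 0.48120843 -0.11431009  0.25213931] 2.825 [ 0.997  0.079 -0.001] -0.0010706108766749447
to basket [ 0.1401826  -0.22797773  0.00211047]
```

{"name": "carry_out", "arguments": {"deltas": [0.035, -0.057, 0, 0, 0, 0, 0.07, -0.114, 0, 0, 0, 0, 0.105, -0.171, 0, 0, 0, 0, 0.14, -0.228, 0, 0, 0, 0, 0.14, -0.228, 0.03, 0, 0, 0]}}

```text
time: 3.45
eef_pos: [0.6053, 0.1251, 0.2245]
tcp_rot: [0.999, 0.041, 0.002, -0.0]
contact_force: [0.6, -0.5, 0.0]
opening: -0.003
finger_force: 0.0
```

{"name": "carry_out", "arguments": {"deltas": [0, 0, 0.05, 0, 0, 0, 0, 0, 0.1, 0, 0, 0, 0, 0, 0.13, 0, 0, 0, 0, 0, 0.13, 0, 0, 0]}}

```text
time: 3.95
eef_pos: [0.5997, 0.1215, 0.0887]
tcp_rot: [0.999, 0.039, -0.005, -0.0]
contact_force: [-0.2, -0.2, 0.3]
opening: 0.001
finger_force: 0.0
```

{"name": "carry_out", "arguments": {"deltas": [-0.01, 0, 0, 0, 0, 0, -0.025, 0, 0, 0, 0, 0, -0.04, 0, 0, 0, 0, 0, -0.055, 0, 0, 0, 0, 0, -0.07, 0, 0, 0, 0, 0]}}

```text
time: 4.58
eef_pos: [0.533, 0.1163, 0.0946]
tcp_rot: [0.999, 0.038, 0.001, -0.0]
contact_force: [2.5, 0.8, 2.0]
opening: 0.002
finger_force: 1.0
```

{"name": "carry_out", "arguments": {"deltas": [-0.015, 0, 0, 0, 0, 0, -0.03, 0, 0, 0, 0, 0, -0.042, 0, 0, 0, 0, 0, -0.052, 0, 0, 0, 0, 0, -0.055, 0, 0, 0, 0, 0]}}

```text
time: 5.2
eef_pos: [0.4777, 0.1121, 0.0933]
tcp_rot: [0.999, 0.038, -0.001, -0.0]
contact_force: [2.2, 0.9, -1.0]
opening: -0.005
finger_force: 0.8
```

{"name": "carry_out", "arguments": {"deltas": [0.01, 0, 0, 0, 0, 0, 0.01, 0, -0.06, 0, 0, 0, 0.01, 0, -0.12, 0, 0, 0, 0.01, 0, -0.16, 0, 0, 0, 0.01, 0, -0.16, 0, 0, 0], "grip": 100}}

```text
time: 5.82
eef_pos: [0.4915, 0.1129, 0.2584]
tcp_rot: [0.999, 0.038, 0.004, 0.0]
contact_force: [0.3, 0.4, -0.6]
opening: 0.999
finger_force: 0.0
```

```bash
cat >> h.py <<'E'
def basket(clouds,x0=.40,x1=.56):
    for img,P in clouds:
        A=P.reshape(-1,3);F=A[(A[:,0]>x0)&(A[:,0]<x1)&(A[:,1]>-.05)&(A[:,1]<.29)&(A[:,2]>.125)&(A[:,2]<.148)]
        if len(F)<20: print("rim few",len(F)); continue
        print("rim",len(F),"mid",np.round((F.min(0)+F.max(0))/2,4),cv2.minAreaRect(F[:,:2].astype(np.float32)),"slope",np.polyfit(F[:,1],F[:,0],1).round(3))
E
python3 - <<'E'
from h import *
for c in("side","scene","wrist"):
    X=shot(c);print(c,*[(o[0],o[1]) for o in jars([X])],sep="\n"); basket([X])
    if c=="wrist": save("w1.png",X[0])
s=ctrl.get_state();print(s["eef_pos"],R.from_quat(s["tcp_rot"]).as_matrix().round(4));print(rel([.4505,-.182,.25]))
E
```

```text
side
(array([0.2913, 0.6009]), np.float64(0.057))
(array([ 0.5722, -0.1849]), np.float64(0.068))
(array([ 0.4505, -0.1821]), np.float64(0.047))
(array([ 0.4375, -0.2932]), np.float64(0.047))
(array([ 0.4766, -0.4279]), np.float64(0.047))
(array([ 0.362, -0.491]), np.float64(0.074))
rim 119 mid [0.4639 0.1149 0.1362] ((0.4633151888847351, 0.11486558616161346), (0.010148183442652225, 0.22296467423439026), 3.953695058822632) slope [-0.078  0.471]
scene
(array([0.4131, 0.7555]), np.float64(0.061))
(array([ 0.4509, -0.1821]), np.float64(0.043))
(array([ 0.3625, -0.495 ]), np.float64(0.071))
(array([ 0.438 , -0.2951]), np.float64(0.044))
(array([ 0.5737, -0.1844]), np.float64(0.066))
(array([ 0.4793, -0.4276]), np.float64(0.044))
rim 242 mid [0.4655 0.1157 0.1342] ((0.46516886353492737, 0.11583342403173447), (0.016615955159068108, 0.22838753461837769), 4.318478107452393) slope [-0.076  0.475]
wrist
(array([ 0.5691, -0.1682]), np.float64(0.068))
(array([ 0.4487, -0.1799]), np.float64(0.045))
rim 2874 mid [0.4625 0.117  0.1339] ((0.462617427110672, 0.1168062761425972), (0.007837869226932526, 0.22358155250549316), 4.446871280670166) slope [-0.077  0.473]
[0.48816218 0.11276291 0.25193   ] [[ 9.971e-01  7.670e-02 -3.400e-03]
 [ 7.670e-02 -9.971e-01 -2.000e-04]
 [-3.400e-03 -1.000e-04 -1.000e+00]]
[-0.06014453  0.2910078   0.00210613]
```

View pics/w1.png

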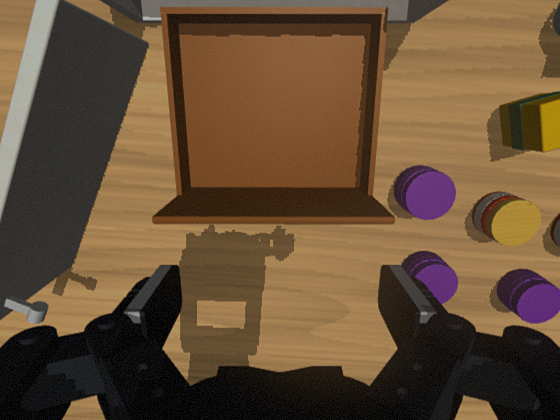

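Basket is drawn out and empty, rim middle at (0.4635, 0.116). Going to the first jar (0.450, -0.182).

{"name": "carry_out", "arguments": {"deltas": [-0.012, 0.058, 0, 0, 0, 0, -0.024, 0.116, 0, 0, 0, 0, -0.036, 0.174, 0, 0, 0, 0, -0.048, 0.232, 0, 0, 0, 0, -0.06, 0.29, 0, 0, 0, 0], "grip": 100, "grip_force": 40}}

```text
time: 6.6
eef_pos: [0.4497, -0.1822, 0.2512]
tcp_rot: [0.999, 0.038, -0.002, -0.001]
contact_force: [1.1, -0.3, -0.6]
opening: 0.997
finger_force: 0.0
```

{"name": "carry_out", "arguments": {"deltas": [0, 0, 0.04, 0, 0, 0, 0, 0, 0.08, 0, 0, 0, 0, 0, 0.12, 0, 0, 0, 0, 0, 0.14, 0, 0, 0]}}

```text
time: 7.1
eef_pos: [0.4481, -0.1791, 0.1084]
tcp_rot: [0.999, 0.038, -0.004, -0.003]
contact_force: [-0.0, -0.2, 1.3]
opening: 0.996
finger_force: 0.0
```

Run:
```python
from h import *
X=shot("side");print(*[o[0] for o in jars([X])],sep="\n")
s=ctrl.get_state();print(s["eef_pos"]);print(rel([.4503,-.182,.018]))
```

```text
[0.2907 0.6002]
[ 0.5718 -0.1858]
[ 0.4502 -0.181 ]
[ 0.4375 -0.2944]
[ 0.4768 -0.4291]
[ 0.3627 -0.4897]
[ 0.44700824 -0.17837179  0.10646925]
[0.0038852  0.00455494 0.08840229]
```

{"name": "carry_out", "arguments": {"deltas": [0.003, 0.004, 0.045, 0, 0, 0, 0.003, 0.004, 0.08, 0, 0, 0, 0.003, 0.004, 0.095, 0, 0, 0, 0.003, 0.004, 0.095, 0, 0, 0]}}

```text
time: 7.65
eef_pos: [0.4535, -0.184, 0.0176]
tcp_rot: [0.999, 0.038, -0.001, -0.001]
contact_force: [-0.2, -0.8, 0.3]
opening: 1.001
finger_force: 0.0
```

{"name": "carry_out", "arguments": {"deltas": [0, 0, 0, 0, 0, 0, 0, 0, 0, 0, 0, 0, 0, 0, 0, 0, 0, 0, 0, 0, 0, 0, 0, 0, 0, 0, 0, 0, 0, 0], "grip": 30, "grip_force": 40}}

```text
time: 8.28
eef_pos: [0.4545, -0.1847, 0.0189]
tcp_rot: [0.999, 0.038, 0.0, 0.0]
contact_force: [-1.0, -0.5, 0.4]
opening: 0.297
finger_force: 0.0
```

{"name": "carry_out", "arguments": {"deltas": [0, 0, -0.02, 0, 0, 0, 0, 0, -0.06, 0, 0, 0, 0, 0, -0.11, 0, 0, 0, 0, 0, -0.16, 0, 0, 0, 0, 0, -0.19, 0, 0, 0]}}

```text
time: 8.9
eef_pos: [0.4553, -0.1852, 0.212]
tcp_rot: [0.999, 0.038, 0.002, 0.001]
contact_force: [0.9, 0.1, -0.4]
opening: 0.302
finger_force: 0.0
```

Run:
```python
from h import *
s=ctrl.get_state();print(s["eef_pos"],s["finger_force"],s["opening"]);print(rel([.608,.082,.2]))
```

```text
[ 0.45528569 -0.18518879  0.21196987] 0.0 0.30163680601060433
[ 0.1727407  -0.25470445  0.01187784]
```

Run:
```python
from h import *
for c in("side","wrist"):
    X=shot(c);print(c,*[o for o in jars([X])],sep="\n")
save("w2.png",X[0])
```

```text
side
(array([0.2941, 0.6012]), np.float64(0.056), array([0.082, 0.028]), np.int32(121))
(array([ 0.5716, -0.1857]), np.float64(0.069), array([0.068, 0.066]), np.int32(277))
(array([ 0.4503, -0.181 ]), np.float64(0.047), array([0.06 , 0.067]), np.int32(207))
(array([ 0.4374, -0.2941]), np.float64(0.047), array([0.059, 0.061]), np.int32(250))
(array([ 0.4764, -0.4279]), np.float64(0.047), array([0.059, 0.06 ]), np.int32(302))
(array([ 0.362 , -0.4922]), np.float64(0.073), array([0.057, 0.065]), np.int32(198))
wrist
(array([ 0.5699, -0.1831]), np.float64(0.07), array([0.065, 0.065]), np.int32(3562))
(array([ 0.4758, -0.4255]), np.float64(0.045), array([0.06 , 0.061]), np.int32(2679))
(array([ 0.4489, -0.1804]), np.float64(0.045), array([0.059, 0.06 ]), np.int32(2460))
(array([ 0.4368, -0.2924]), np.float64(0.045), array([0.06, 0.06]), np.int32(2398))
(array([ 0.3625, -0.4856]), np.float64(0.072), array([0.06 , 0.046]), np.int32(1418))
```

View pics/w2.png

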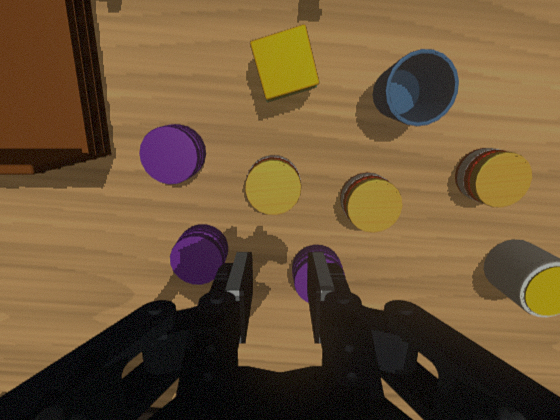

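Run:
```python
from h import *
m=ctrl.camera_model("wrist");K=np.array(m["intrinsics"]);HE=np.array(m["hand_eye"]);print(K.round(1),HE.round(4))
E=np.linalg.inv(HE)
for p in([0,0,0],[0,.0125,0],[0,-.0125,0],[0,0,-.019],[0,0,.19]):
    c=E[:3,:3]@p+E[:3,3];q=K@c;print(p,(q[:2]/q[2]).round(1),c[2].round(3))
img,d=ctrl.read_camera("wrist")
for u,v in((240,262),(240,300),(318,262),(320,300),(272,187)):print(u,v,d[v,u])
s=ctrl.get_state();print(s["eef_pos"],s["qpos"])
```

```text
[[335.5   0.  279.6]
 [  0.  335.5 208.2]
 [  0.    0.    1. ]] [[ 1.000e-03 -9.588e-01 -2.842e-01  7.230e-02]
 [ 1.000e+00  9.000e-04  3.000e-04 -1.000e-04]
 [ 0.000e+00 -2.842e-01  9.588e-01 -1.806e-01]
 [ 0.000e+00  0.000e+00  0.000e+00  1.000e+00]]
[0, 0, 0] [279.7 239.4] 0.194
[0, 0.0125, 0] [301.3 239.4] 0.194
[0, -0.0125, 0] [258.  239.4] 0.194
[0, 0, -0.019] [279.7 253. ] 0.175
[0, 0, 0.19] [279.6 176.1] 0.376
240 262 0.14116395
240 300 0.11834573
318 262 0.1403486
320 300 0.119273454
272 187 0.35747847
[ 0.45535881 -0.18524881  0.21056203] [-5.93087233e-01 -1.43866780e-01  2.00064229e+00 -3.74220194e-06
  1.28060555e+00  9.00872372e-01]
```

```bash
cat >> h.py <<'E'
def fingers():
    m=ctrl.camera_model("wrist");K=np.array(m["intrinsics"]);T=np.array(m["hand_eye"])
    img,d=ctrl.read_camera("wrist"); v,u=np.mgrid[:420,:560]
    P=np.stack([(u-K[0,2])/K[0,0]*d,(v-K[1,2])/K[1,1]*d,d],-1)@T[:3,:3].T+T[:3,3]
    return img,d,P
E
python3 - <<'E'
from h import *
img,d,P=fingers()
for c in (236,240,244,314,318,322):
    print(c,[(r,d[r,c].round(3),P[r,c].round(3).tolist()) for r in (246,250,254,258,266,280)])
n=(d>0)&(d<.19)&(P[...,2]<.01); Q=P[n]; i=np.argsort(-Q[:,2])[:8]; print(Q[i].round(3)); print(ctrl.get_state()["opening"])
E
```

```text
236 [(246, np.float32(0.421), [-0.093, -0.055, 0.209]), (250, np.float32(0.422), [-0.098, -0.055, 0.209]), (254, np.float32(0.148), [0.011, -0.019, -0.044]), (258, np.float32(0.144), [0.011, -0.019, -0.049]), (266, np.float32(0.135), [0.012, -0.018, -0.058]), (280, np.float32(0.125), [0.011, -0.016, -0.068])]
240 [(246, np.float32(0.42), [-0.093, -0.05, 0.209]), (250, np.float32(0.423), [-0.099, -0.05, 0.21]), (254, np.float32(0.149), [0.011, -0.018, -0.044]), (258, np.float32(0.144), [0.011, -0.017, -0.048]), (266, np.float32(0.137), [0.011, -0.016, -0.056]), (280, np.float32(0.126), [0.011, -0.015, -0.067])]
244 [(246, np.float32(0.42), [-0.093, -0.045, 0.209]), (250, np.float32(0.423), [-0.099, -0.045, 0.21]), (254, np.float32(0.149), [0.011, -0.016, -0.044]), (258, np.float32(0.143), [0.011, -0.015, -0.049]), (266, np.float32(0.137), [0.011, -0.015, -0.056]), (280, np.float32(0.126), [0.011, -0.013, -0.067])]
314 [(246, np.float32(0.413), [-0.089, 0.042, 0.202]), (250, np.float32(0.4), [-0.089, 0.041, 0.189]), (254, np.float32(0.147), [0.011, 0.015, -0.045]), (258, np.float32(0.1
[... 248 characters left out ...]
t32(0.148), [0.011, 0.017, -0.044]), (258, np.float32(0.143), [0.011, 0.016, -0.05]), (266, np.float32(0.136), [0.011, 0.016, -0.057]), (280, np.float32(0.125), [0.011, 0.014, -0.068])]
322 [(246, np.float32(0.411), [-0.089, 0.052, 0.2]), (250, np.float32(0.399), [-0.089, 0.051, 0.188]), (254, np.float32(0.148), [0.011, 0.019, -0.044]), (258, np.float32(0.144), [0.011, 0.018, -0.048]), (266, np.float32(0.137), [0.011, 0.017, -0.056]), (280, np.float32(0.126), [0.011, 0.016, -0.068])]
[[ 0.001 -0.013 -0.038]
 [ 0.002 -0.013 -0.038]
 [ 0.002  0.013 -0.038]
 [ 0.002 -0.013 -0.038]
 [ 0.     0.013 -0.038]
 [ 0.003  0.013 -0.038]
 [ 0.001 -0.013 -0.039]
 [ 0.    -0.013 -0.039]]
0.3003816645469114
```

The wrist depth shows the finger ends lie ~40 mm short of the reported TCP (tool z ≈ -0.038 at 30% opening), and closing at TCP z = 0.018 met nothing, which agrees. I'll plan with the real tips, descending gently and watching the force.

{"name": "carry_out", "arguments": {"deltas": [-0.005, -0.004, 0.05, 0, 0, 0, -0.005, -0.004, 0.11, 0, 0, 0, -0.005, -0.004, 0.16, 0, 0, 0, -0.005, -0.004, 0.19, 0, 0, 0, -0.005, -0.004, 0.19, 0, 0, 0], "grip": 100}}

```text
time: 9.72
eef_pos: [0.4451, -0.1784, 0.014]
tcp_rot: [0.999, 0.038, -0.004, -0.003]
contact_force: [-0.6, -0.1, -0.2]
opening: 0.999
finger_force: 0.0
```

{"name": "carry_out", "arguments": {"deltas": [0, 0, 0.012, 0, 0, 0, 0, 0, 0.025, 0, 0, 0, 0, 0, 0.025, 0, 0, 0]}}

```text
time: 10.1
eef_pos: [0.4487, -0.1807, -0.0069]
tcp_rot: [0.999, 0.038, -0.001, -0.0]
contact_force: [0.1, 0.3, -0.5]
opening: 0.997
finger_force: 0.0
```

Run:
```python
from h import *
img,d,P=fingers()
n=(d>0)&(d<.19)&(P[...,2]<.01)&(abs(P[...,1])>.038)&(abs(P[...,0])<.012); Q=P[n]; i=np.argsort(-Q[:,2])[:8]; print(Q[i].round(3))
s=ctrl.get_state();print(s["eef_pos"],s["contact_force"],s["opening"])
X=shot("side");print(*[o[0] for o in jars([X])],sep="\n")
save("w3.png",img)
```

```text
[[ 0.008 -0.072 -0.005]
 [ 0.002  0.154 -0.005]
 [-0.004  0.041 -0.005]
 [-0.005 -0.07  -0.005]
 [ 0.005 -0.082 -0.005]
 [-0.001  0.155 -0.006]
 [ 0.01  -0.053 -0.006]
 [ 0.01   0.094 -0.006]]
[ 0.44910835 -0.18102737 -0.00631762] [-0.31368579 -0.33311522 -0.86328748] 0.9986878244960833
[0.4393 0.7453]
[ 0.5732 -0.1854]
[ 0.435  -0.1859]
[ 0.4371 -0.2936]
[ 0.4764 -0.4267]
[ 0.3617 -0.4909]
```

View pics/w3.png

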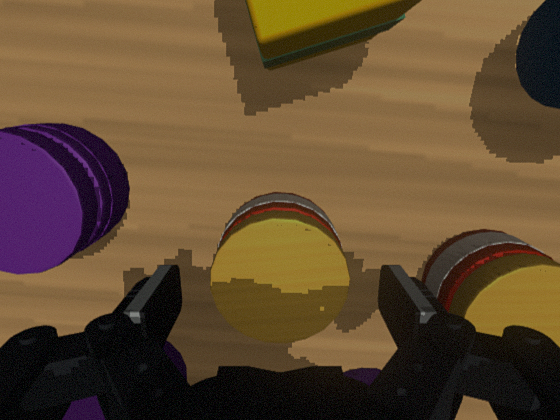

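The jar sits centred between the fingers at (280,280), red band visible; tips still at lid height. Lower 28 mm more and close.

{"name": "carry_out", "arguments": {"deltas": [0, 0, 0.012, 0, 0, 0, 0, 0, 0.022, 0, 0, 0, 0, 0, 0.028, 0, 0, 0, 0, 0, 0.028, 0, 0, 0]}}

```text
time: 10.7
eef_pos: [0.4485, -0.1807, -0.0351]
tcp_rot: [0.999, 0.038, -0.001, -0.001]
contact_force: [0.6, -0.1, 0.6]
opening: 0.997
finger_force: 0.0
```

{"name": "carry_out", "arguments": {"deltas": [0, 0, 0, 0, 0, 0, 0, 0, 0, 0, 0, 0, 0, 0, 0, 0, 0, 0, 0, 0, 0, 0, 0, 0], "grip": 40, "grip_force": 40}}

```text
time: 11.2
eef_pos: [0.4497, -0.1814, -0.0338]
tcp_rot: [0.999, 0.038, 0.001, 0.0]
contact_force: [-0.3, -0.2, 3.2]
opening: 0.716
finger_force: 43.8
```

{"name": "carry_out", "arguments": {"deltas": [0, 0, -0.02, 0, 0, 0, 0, 0, -0.06, 0, 0, 0, 0, 0, -0.11, 0, 0, 0, 0, 0, -0.15, 0, 0, 0, 0, 0, -0.175, 0, 0, 0]}}

```text
time: 11.82
eef_pos: [0.4494, -0.1812, 0.1425]
tcp_rot: [0.999, 0.038, 0.001, 0.001]
contact_force: [1.0, -0.4, -0.9]
opening: 0.717
finger_force: 44.0
```

Run:
```python
from h import *
s=ctrl.get_state();print(s["eef_pos"],s["finger_force"],s["opening"]);print(rel([.608,.082,.14]))
X=shot("side"); basket([X])
```

```text
[ 0.44939762 -0.18115594  0.14253747] 44.0250027179718 0.7166296052127543
[ 0.17833916 -0.25020197  0.00251393]
rim few 7
```

{"name": "carry_out", "arguments": {"deltas": [0.03, -0.04, 0, 0, 0, 0, 0.065, -0.09, 0, 0, 0, 0, 0.1, -0.14, 0, 0, 0, 0, 0.135, -0.19, 0, 0, 0, 0, 0.165, -0.235, 0, 0, 0, 0]}}

```text
time: 12.5
eef_pos: [0.5955, 0.068, 0.1388]
tcp_rot: [0.999, 0.039, -0.001, -0.0]
contact_force: [0.3, 0.1, -1.4]
opening: 0.717
finger_force: 44.2
```

{"name": "carry_out", "arguments": {"deltas": [0.013, -0.015, 0, 0, 0, 0, 0.013, -0.015, 0.03, 0, 0, 0, 0.013, -0.015, 0.08, 0, 0, 0, 0.013, -0.015, 0.12, 0, 0, 0, 0.013, -0.015, 0.125, 0, 0, 0]}}

```text
time: 13.12
eef_pos: [0.603, 0.0812, 0.0107]
tcp_rot: [0.999, 0.038, -0.005, -0.0]
contact_force: [-0.3, 0.2, -0.7]
opening: 0.718
finger_force: 44.3
```

Run:
```python
from h import *
s=ctrl.get_state();print(s["eef_pos"],s["contact_force"]);print(rel([.608,.082,-.012]))
X=shot("scene"); basket([X])
```

```text
[0.60304572 0.08123555 0.01073597] [-0.31936659  0.19905615 -0.66455208]
[ 0.00522966 -0.00036732  0.02268412]
rim 147 mid [0.464  0.1154 0.1333] ((0.4646138548851013, 0.11548428237438202), (0.016456084325909615, 0.22484485805034637), 3.59328293800354) slope [-0.075  0.475]
```

{"name": "carry_out", "arguments": {"deltas": [0.003, 0, 0.01, 0, 0, 0, 0.003, 0, 0.018, 0, 0, 0, 0.003, 0, 0.023, 0, 0, 0, 0.003, 0, 0.023, 0, 0, 0]}}

```text
time: 13.68
eef_pos: [0.6103, 0.0821, -0.0074]
tcp_rot: [0.999, 0.038, -0.0, -0.0]
contact_force: [-0.2, -0.3, -1.3]
opening: 0.717
finger_force: 44.3
```

{"name": "carry_out", "arguments": {"deltas": [0, 0, 0, 0, 0, 0, 0, 0, 0, 0, 0, 0, 0, 0, -0.01, 0, 0, 0, 0, 0, -0.05, 0, 0, 0, 0, 0, -0.1, 0, 0, 0], "grip": 84}}

```text
time: 14.3
eef_pos: [0.6096, 0.0821, 0.0934]
tcp_rot: [0.999, 0.038, -0.001, -0.0]
contact_force: [-0.3, 0.4, 0.1]
opening: 0.839
finger_force: 0.0
```

{"name": "carry_out", "arguments": {"deltas": [0, 0, -0.04, 0, 0, 0, -0.035, 0.05, -0.06, 0, 0, 0, -0.07, 0.1, -0.06, 0, 0, 0, -0.105, 0.15, -0.06, 0, 0, 0, -0.14, 0.2, -0.06, 0, 0, 0]}}

```text
time: 14.92
eef_pos: [0.4854, -0.1296, 0.1541]
tcp_rot: [0.999, 0.039, 0.001, 0.001]
contact_force: [1.2, -0.6, 0.3]
opening: 0.841
finger_force: 0.0
```

Run:
```python
from h import *
for c in("side","scene","wrist"):
    X=shot(c);print(c,*[(o[0],o[1]) for o in jars([X])],sep="\n"); basket([X])
s=ctrl.get_state();print(s["eef_pos"],s["opening"]);print(rel([.437,-.2935,.04]))
```

```text
side
(array([0.2918, 0.602 ]), np.float64(0.057))
(array([ 0.5721, -0.1818]), np.float64(0.069))
(array([ 0.4373, -0.2944]), np.float64(0.047))
(array([ 0.4766, -0.4283]), np.float64(0.047))
(array([ 0.3622, -0.4918]), np.float64(0.073))
rim 114 mid [0.4638 0.111  0.1366] ((0.4632154405117035, 0.11109860241413116), (0.009491111151874065, 0.21913792192935944), 4.426310062408447) slope [-0.081  0.471]
scene
(array([0.4094, 0.7559]), np.float64(0.063))
(array([ 0.3646, -0.495 ]), np.float64(0.071))
(array([ 0.4387, -0.2942]), np.float64(0.044))
(array([ 0.5749, -0.1851]), np.float64(0.066))
(array([ 0.4798, -0.4275]), np.float64(0.044))
rim 253 mid [0.4631 0.1156 0.1338] ((0.4660244584083557, 0.1157507672905922), (0.017974836751818657, 0.2240978181362152), 5.249429225921631) slope [-0.074  0.474]
wrist
(array([0.5996, 0.0687]), np.float64(0.065))
(array([ 0.5699, -0.1823]), np.float64(0.07))
(array([ 0.4369, -0.2926]), np.float64(0.045))
rim 1316 mid [0.4697 0.0273 0.1335] ((0.4686613380908966, 0.027210287749767303), (0.009318079799413681, 0.04724948853254318), 4.238880634307861) slope [-0.034  0.472]
[ 0.48538921 -0.13037605  0.15389978] 0.8415975226765314
[-0.06015238  0.15911678  0.11396333]
```

{"name": "carry_out", "arguments": {"deltas": [-0.02, 0.053, 0, 0, 0, 0, -0.04, 0.106, 0, 0, 0, 0, -0.06, 0.158, 0, 0, 0, 0, -0.06, 0.158, 0.05, 0, 0, 0, -0.06, 0.158, 0.09, 0, 0, 0], "grip": 100}}

```text
time: 15.7
eef_pos: [0.4392, -0.2904, 0.0622]
tcp_rot: [0.999, 0.038, 0.001, 0.0]
contact_force: [0.2, 1.3, -0.1]
opening: 0.996
finger_force: 0.0
```

{"name": "carry_out", "arguments": {"deltas": [0, 0, 0, 0, 0, 0, 0, 0, 0, 0, 0, 0]}}

```text
time: 15.95
eef_pos: [0.4401, -0.2905, 0.0646]
tcp_rot: [0.999, 0.039, 0.001, 0.001]
contact_force: [0.1, 0.5, -0.2]
opening: 0.996
finger_force: 0.0
```

Run:
```python
from h import *
X=shot("wrist");print(*[(o[0],o[1]) for o in jars([X])],sep="\n")
s=ctrl.get_state();print(s["eef_pos"]);print(rel([.437,-.2935,-.035]))
```

```text
(array([ 0.5501, -0.1895]), np.float64(0.068))
(array([ 0.476 , -0.4259]), np.float64(0.045))
(array([ 0.437 , -0.2929]), np.float64(0.045))
[ 0.4403702  -0.29096766  0.06523715]
[-0.00384634  0.00194688  0.10023309]
```

{"name": "carry_out", "arguments": {"deltas": [-0.003, 0.002, 0.04, 0, 0, 0, -0.003, 0.002, 0.07, 0, 0, 0, -0.003, 0.002, 0.09, 0, 0, 0, -0.003, 0.002, 0.099, 0, 0, 0, -0.003, 0.002, 0.099, 0, 0, 0]}}

```text
time: 16.62
eef_pos: [0.4365, -0.293, -0.0352]
tcp_rot: [0.999, 0.039, 0.001, 0.001]
contact_force: [-0.1, 0.5, 1.1]
opening: 0.997
finger_force: 0.0
```

{"name": "carry_out", "arguments": {"deltas": [0, 0, 0, 0, 0, 0, 0, 0, 0, 0, 0, 0, 0, 0, 0, 0, 0, 0, 0, 0, 0, 0, 0, 0], "grip": 40, "grip_force": 40}}

```text
time: 17.12
eef_pos: [0.4368, -0.2933, -0.0346]
tcp_rot: [0.999, 0.038, 0.001, 0.001]
contact_force: [0.2, 2.0, 6.8]
opening: 0.714
finger_force: 44.1
```

{"name": "carry_out", "arguments": {"deltas": [0, 0, -0.02, 0, 0, 0, 0, 0, -0.06, 0, 0, 0, 0, 0, -0.11, 0, 0, 0, 0, 0, -0.15, 0, 0, 0, 0, 0, -0.175, 0, 0, 0]}}

```text
time: 17.75
eef_pos: [0.4359, -0.2927, 0.1407]
tcp_rot: [0.999, 0.038, 0.001, 0.001]
contact_force: [-0.7, -0.1, -3.3]
opening: 0.716
finger_force: 44.4
```

Run:
```python
from h import *
s=ctrl.get_state();print(s["eef_pos"],s["opening"]);print(rel([.601,.172,.14]))
```

```text
[ 0.43589216 -0.292706    0.14072601] 0.7161152916387055
[ 2.00294124e-01 -4.50660650e-01  1.86218118e-04]
```

{"name": "carry_out", "arguments": {"deltas": [0.02, -0.04, 0, 0, 0, 0, 0.043, -0.095, 0, 0, 0, 0, 0.066, -0.15, 0, 0, 0, 0, 0.09, -0.205, 0, 0, 0, 0, 0.113, -0.26, 0, 0, 0, 0]}}

```text
time: 18.38
eef_pos: [0.5281, -0.0226, 0.1381]
tcp_rot: [0.999, 0.038, -0.0, -0.0]
contact_force: [0.7, -0.3, -3.2]
opening: 0.716
finger_force: 44.5
```

{"name": "carry_out", "arguments": {"deltas": [0.023, -0.05, 0, 0, 0, 0, 0.046, -0.1, 0, 0, 0, 0, 0.069, -0.15, 0, 0, 0, 0, 0.087, -0.19, 0, 0, 0, 0, 0.087, -0.19, 0.02, 0, 0, 0]}}

```text
time: 19.0
eef_pos: [0.6019, 0.1745, 0.1196]
tcp_rot: [0.999, 0.04, 0.002, -0.0]
contact_force: [0.0, -0.6, -1.9]
opening: 0.717
finger_force: 44.6
```

{"name": "carry_out", "arguments": {"deltas": [0, 0, 0.04, 0, 0, 0, 0, 0, 0.08, 0, 0, 0, 0, 0, 0.1, 0, 0, 0, 0, 0, 0.1, 0, 0, 0]}}

```text
time: 19.5
eef_pos: [0.5985, 0.1706, 0.0163]
tcp_rot: [0.999, 0.038, -0.003, 0.0]
contact_force: [0.8, -0.8, -3.0]
opening: 0.722
finger_force: 44.6
```

Run:
```python
from h import *
s=ctrl.get_state();print(s["eef_pos"],s["contact_force"]);print(rel([.601,.172,-.012]))
```

```text
[0.59845768 0.17064394 0.01626251] [ 0.75988187 -0.77416424 -3.04801087]
[ 0.0027848  -0.00116975  0.02824798]
```

{"name": "carry_out", "arguments": {"deltas": [0, 0, 0.012, 0, 0, 0, 0, 0, 0.022, 0, 0, 0, 0, 0, 0.028, 0, 0, 0, 0, 0, 0.029, 0, 0, 0]}}

```text
time: 20.0
eef_pos: [0.6002, 0.1716, -0.0107]
tcp_rot: [0.999, 0.038, -0.0, 0.0]
contact_force: [0.1, 0.2, -1.2]
opening: 0.716
finger_force: 44.6
```

{"name": "carry_out", "arguments": {"deltas": [0, 0, 0, 0, 0, 0, 0, 0, 0, 0, 0, 0, 0, 0, -0.01, 0, 0, 0, 0, 0, -0.05, 0, 0, 0, 0, 0, -0.1, 0, 0, 0], "grip": 84}}

```text
time: 20.62
eef_pos: [0.5998, 0.1715, 0.0905]
tcp_rot: [0.999, 0.038, -0.001, 0.0]
contact_force: [0.7, -0.2, -0.3]
opening: 0.839
finger_force: 0.0
```

{"name": "carry_out", "arguments": {"deltas": [0, 0, -0.04, 0, 0, 0, -0.018, 0.058, -0.06, 0, 0, 0, -0.036, 0.116, -0.06, 0, 0, 0, -0.054, 0.174, -0.06, 0, 0, 0, -0.072, 0.232, -0.06, 0, 0, 0]}}

```text
time: 21.25
eef_pos: [0.5464, -0.067, 0.1513]
tcp_rot: [0.999, 0.039, 0.001, 0.0]
contact_force: [1.4, 0.4, -0.2]
opening: 0.841
finger_force: 0.0
```

Run:
```python
from h import *
for c in("side","wrist"):
    X=shot(c);print(c,*[(o[0],o[1]) for o in jars([X])],sep="\n"); basket([X])
s=ctrl.get_state();print(s["eef_pos"],s["opening"]);print(rel([.476,-.427,.15]))
```

```text
side
(array([0.7568, 0.562 ]), np.float64(0.055))
(array([0.2914, 0.5999]), np.float64(0.056))
(array([ 0.5719, -0.1861]), np.float64(0.069))
(array([ 0.4766, -0.4273]), np.float64(0.047))
(array([ 0.3622, -0.4911]), np.float64(0.073))
rim 117 mid [0.4636 0.1144 0.1363] ((0.4632752537727356, 0.11445412039756775), (0.010081309825181961, 0.22583679854869843), 4.279687404632568) slope [-0.077  0.471]
wrist
(array([0.6093, 0.0819]), np.float64(0.065))
(array([0.5979, 0.1472]), np.float64(0.06))
(array([ 0.5703, -0.1826]), np.float64(0.07))
rim 1580 mid [0.4665 0.0752 0.1337] ((0.4660879671573639, 0.07495255768299103), (0.00848300103098154, 0.08472290635108948), 4.290371894836426) slope [-0.097  0.476]
[ 0.54597826 -0.07029624  0.15120565] 0.836993963900834
[-0.09495163  0.35087964  0.00191068]
```

{"name": "carry_out", "arguments": {"deltas": [-0.014, 0.05, 0, 0, 0, 0, -0.029, 0.108, 0, 0, 0, 0, -0.045, 0.166, 0, 0, 0, 0, -0.06, 0.224, 0, 0, 0, 0, -0.076, 0.282, 0, 0, 0, 0], "grip": 100}}

```text
time: 21.98
eef_pos: [0.4926, -0.3538, 0.151]
tcp_rot: [0.999, 0.039, 0.001, 0.001]
contact_force: [-0.4, 0.8, 0.3]
opening: 0.999
finger_force: 0.0
```

{"name": "carry_out", "arguments": {"deltas": [-0.01, 0.035, 0, 0, 0, 0, -0.019, 0.068, 0.03, 0, 0, 0, -0.019, 0.068, 0.07, 0, 0, 0, -0.019, 0.068, 0.09, 0, 0, 0, -0.019, 0.068, 0.09, 0, 0, 0]}}

```text
time: 22.6
eef_pos: [0.4783, -0.4199, 0.0583]
tcp_rot: [0.999, 0.039, -0.001, -0.001]
contact_force: [-0.1, 0.2, 0.0]
opening: 1.002
finger_force: 0.0
```

Run:
```python
from h import *
X=shot("wrist");print(*[(o[0],o[1]) for o in jars([X])],sep="\n")
s=ctrl.get_state();print(s["eef_pos"]);print(rel([.476,-.4265,-.035]))
```

```text
(array([ 0.476 , -0.4265]), np.float64(0.045))
[ 0.47922055 -0.42096884  0.06011832]
[-0.00364692  0.00527384  0.09511754]
```

{"name": "carry_out", "arguments": {"deltas": [-0.004, 0.005, 0.035, 0, 0, 0, -0.004, 0.005, 0.065, 0, 0, 0, -0.004, 0.005, 0.085, 0, 0, 0, -0.004, 0.005, 0.095, 0, 0, 0, -0.004, 0.005, 0.095, 0, 0, 0]}}

```text
time: 23.28
eef_pos: [0.4754, -0.4268, -0.035]
tcp_rot: [0.999, 0.039, 0.0, 0.0]
contact_force: [-0.0, -0.2, -0.1]
opening: 0.998
finger_force: 0.0
```

{"name": "carry_out", "arguments": {"deltas": [0, 0, 0, 0, 0, 0, 0, 0, 0, 0, 0, 0, 0, 0, 0, 0, 0, 0, 0, 0, 0, 0, 0, 0], "grip": 40, "grip_force": 40}}

```text
time: 23.78
eef_pos: [0.476, -0.4279, -0.0336]
tcp_rot: [0.999, 0.038, 0.001, 0.001]
contact_force: [0.1, -0.4, 5.3]
opening: 0.714
finger_force: 44.1
```

{"name": "carry_out", "arguments": {"deltas": [0, 0, -0.02, 0, 0, 0, 0, 0, -0.06, 0, 0, 0, 0, 0, -0.11, 0, 0, 0, 0, 0, -0.15, 0, 0, 0, 0, 0, -0.18, 0, 0, 0]}}

```text
time: 24.4
eef_pos: [0.4751, -0.4269, 0.1475]
tcp_rot: [0.999, 0.038, 0.001, 0.001]
contact_force: [0.8, -0.5, -1.6]
opening: 0.72
finger_force: 43.9
```

Run:
```python
from h import *
s=ctrl.get_state();print(s["eef_pos"],s["opening"]);print(rel([.525,.121,.145]))
```

```text
[ 0.47513083 -0.42687691  0.14751813] 0.7195656005467125
[ 0.0917749  -0.54243602  0.00170832]
```

{"name": "carry_out", "arguments": {"deltas": [0.007, -0.04, 0, 0, 0, 0, 0.017, -0.1, 0, 0, 0, 0, 0.027, -0.16, 0, 0, 0, 0, 0.037, -0.22, 0, 0, 0, 0, 0.047, -0.28, 0, 0, 0, 0]}}

```text
time: 25.02
eef_pos: [0.4998, -0.1419, 0.145]
tcp_rot: [0.999, 0.038, -0.0, -0.0]
contact_force: [0.9, -1.4, -2.4]
opening: 0.713
finger_force: 44.0
```

{"name": "carry_out", "arguments": {"deltas": [0.01, -0.06, 0, 0, 0, 0, 0.02, -0.12, 0, 0, 0, 0, 0.03, -0.18, 0, 0, 0, 0, 0.04, -0.23, 0, 0, 0, 0, 0.045, -0.262, 0, 0, 0, 0]}}

```text
time: 25.65
eef_pos: [0.5244, 0.1231, 0.145]
tcp_rot: [0.999, 0.039, -0.0, -0.0]
contact_force: [-0.0, 0.2, -1.2]
opening: 0.716
finger_force: 44.1
```

{"name": "carry_out", "arguments": {"deltas": [0, 0, 0.03, 0, 0, 0, 0, 0, 0.075, 0, 0, 0, 0, 0, 0.12, 0, 0, 0, 0, 0, 0.125, 0, 0, 0]}}

```text
time: 26.15
eef_pos: [0.5211, 0.1205, 0.0162]
tcp_rot: [0.999, 0.038, -0.005, 0.0]
contact_force: [0.0, -0.1, -2.5]
opening: 0.721
finger_force: 44.3
```

Run:
```python
from h import *
s=ctrl.get_state();print(s["eef_pos"],s["contact_force"]);print(rel([.525,.121,-.012]))
```

```text
[0.52111396 0.12054243 0.01623884] [ 0.03440444 -0.0645762  -2.47426145]
[ 0.00416699 -0.00014859  0.02820208]
```

{"name": "carry_out", "arguments": {"deltas": [0, 0, 0.012, 0, 0, 0, 0, 0, 0.022, 0, 0, 0, 0, 0, 0.028, 0, 0, 0, 0, 0, 0.029, 0, 0, 0]}}

```text
time: 26.65
eef_pos: [0.5253, 0.1207, -0.0092]
tcp_rot: [0.999, 0.038, 0.0, -0.0]
contact_force: [-0.1, 0.5, -1.1]
opening: 0.723
finger_force: 44.3
```

{"name": "carry_out", "arguments": {"deltas": [0, 0, 0, 0, 0, 0, 0, 0, 0, 0, 0, 0, 0, 0, -0.01, 0, 0, 0, 0, 0, -0.05, 0, 0, 0, 0, 0, -0.1, 0, 0, 0], "grip": 86}}

```text
time: 27.28
eef_pos: [0.5244, 0.1206, 0.0916]
tcp_rot: [0.999, 0.038, -0.001, -0.0]
contact_force: [1.1, -0.1, 0.2]
opening: 0.86
finger_force: 0.0
```

{"name": "carry_out", "arguments": {"deltas": [0, 0, -0.06, 0, 0, 0, 0.02, 0.05, -0.1, 0, 0, 0, 0.04, 0.1, -0.1, 0, 0, 0, 0.06, 0.16, -0.1, 0, 0, 0, 0.08, 0.22, -0.1, 0, 0, 0]}}

```text
time: 27.9
eef_pos: [0.6221, -0.0929, 0.1923]
tcp_rot: [0.999, 0.039, 0.001, 0.0]
contact_force: [0.9, 1.2, 0.9]
opening: 0.858
finger_force: 0.0
```

{"name": "carry_out", "arguments": {"deltas": [0.01, 0.06, 0, 0, 0, 0, 0.02, 0.11, 0, 0, 0, 0, 0.02, 0.12, 0, 0, 0, 0, 0.02, 0.12, 0, 0, 0, 0]}}

```text
time: 28.4
eef_pos: [0.6502, -0.2094, 0.1911]
tcp_rot: [0.999, 0.038, 0.0, -0.0]
contact_force: [0.2, 0.8, 0.3]
opening: 0.858
finger_force: 0.0
```

Run:
```python
from h import *
for c in("side","scene","wrist"):
    X=shot(c);print(c,*[(o[0],o[1]) for o in jars([X])],sep="\n"); basket([X])
img,P=X; save("w4.png",img)
h=cv2.cvtColor(img,cv2.COLOR_RGB2HSV)
m=(h[...,0]>100)&(h[...,0]<130)&(h[...,1]>120)&(P[...,2]>.02)&(P[...,2]<.08)&(P[...,0]>.6)
Q=P[m];print("hook",len(Q),Q.min(0),Q.max(0),np.median(Q,0))
T=Q[Q[:,2]>.056];print("tab top rect",cv2.minAreaRect(T[:,:2].astype(np.float32)))
A=P.reshape(-1,3);mm=m.reshape(-1);B=A[(~mm)&(np.hypot(A[:,0]-.687,A[:,1]+.211)<.035)&(A[:,2]>.054)&(A[:,2]<.066)]
print("cup",len(B),ncirc(B,.0235),B.min(0),B.max(0))
s=ctrl.get_state();print(s["eef_pos"])
```

```text
side
(array([0.2963, 0.5999]), np.float64(0.056))
(array([0.5281, 0.1186]), np.float64(0.067))
(array([ 0.5718, -0.1858]), np.float64(0.069))
(array([ 0.3625, -0.4907]), np.float64(0.074))
rim 120 mid [0.4638 0.1133 0.1366] ((0.46342208981513977, 0.11319509148597717), (0.009547336027026176, 0.22949130833148956), 4.0166335105896) slope [-0.076  0.471]
scene
(array([0.4125, 0.7548]), np.float64(0.061))
(array([ 0.3647, -0.4949]), np.float64(0.071))
(array([ 0.5747, -0.1853]), np.float64(0.066))
rim 252 mid [0.4666 0.1164 0.1341] ((0.4644804894924164, 0.11654377728700638), (0.017654744908213615, 0.22760352492332458), 5.357302188873291) slope [-0.075  0.474]
wrist
(array([0.6075, 0.0584]), np.float64(0.061))
(array([ 0.5712, -0.1826]), np.float64(0.07))
(array([0.4693, 0.0677]), np.float64(0.053))
rim few 0
hook 542 [ 0.63463879 -0.22236802  0.047073  ] [0.6643118  0.0155618  0.06294742] [ 0.65234235 -0.21150523  0.06050999]
tab top rect ((0.652386486530304, -0.21171621978282928), (0.023497439920902252, 0.02098155952990055), 4.123162269592285)
cup 561 [ 0.68731295 -0.20977021] [ 0.66356715 -0.23428627  0.05411899] [ 0.71157711 -0.18552777  0.06315476]
[ 0.65032819 -0.20751443  0.19109492]
```

View pics/w4.png

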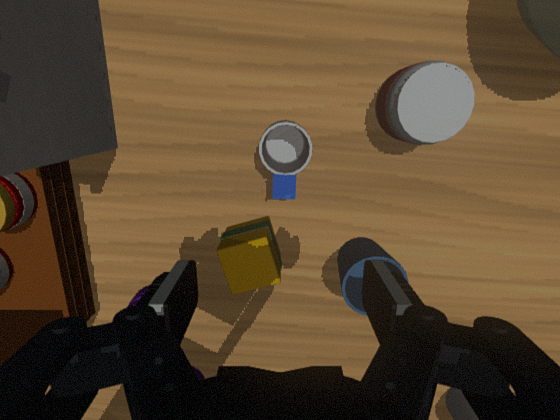

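Scoop is at wrist pixel (285,150), hook pointing toward the robot, aligned with the cupboard within ~0.02 rad; measured axis (0.687, -0.210). Going to grip the cup.

Run:
```python
from h import *
print(rel([.6873,-.210,-.02]))
```

```text
[0.03664188 0.00545877 0.2110965 ]
```

{"name": "carry_out", "arguments": {"deltas": [0.036, 0.004, 0.03, 0, 0, 0, 0.036, 0.004, 0.08, 0, 0, 0, 0.036, 0.004, 0.12, 0, 0, 0, 0.036, 0.004, 0.13, 0, 0, 0, 0.036, 0.004, 0.13, 0, 0, 0], "grip": 90}}

```text
time: 29.18
eef_pos: [0.6868, -0.2096, 0.0612]
tcp_rot: [0.999, 0.039, -0.0, -0.0]
contact_force: [0.8, -0.4, 0.7]
opening: 0.901
finger_force: 0.0
```

Run:
```python
from h import *
X=shot("wrist");img,P=X;A=P.reshape(-1,3);h=cv2.cvtColor(img,cv2.COLOR_RGB2HSV).reshape(-1,3)
B=A[(h[:,1]<100)&(np.hypot(A[:,0]-.687,A[:,1]+.211)<.035)&(A[:,2]>.054)&(A[:,2]<.066)]
print(len(B),ncirc(B,.0235),B.min(0),B.max(0))
s=ctrl.get_state();print(s["eef_pos"]);print(rel([.6873,-.210,-.02]))
```

```text
1680 [ 0.68797716 -0.20980809] [ 0.660741   -0.23460203  0.05400848] [ 0.71222246 -0.18503587  0.0624961 ]
[ 0.6878156  -0.21031515  0.06284418]
[-0.00069541 -0.00047109  0.08284213]
```

{"name": "carry_out", "arguments": {"deltas": [0, 0, 0.03, 0, 0, 0, 0, 0, 0.06, 0, 0, 0, 0, 0, 0.08, 0, 0, 0, 0, 0, 0.082, 0, 0, 0]}}

```text
time: 29.72
eef_pos: [0.6864, -0.2103, -0.0216]
tcp_rot: [0.999, 0.038, -0.0, -0.0]
contact_force: [0.3, 0.3, -0.2]
opening: 0.896
finger_force: 0.0
```

{"name": "carry_out", "arguments": {"deltas": [0, 0, 0, 0, 0, 0, 0, 0, 0, 0, 0, 0, 0, 0, 0, 0, 0, 0, 0, 0, 0, 0, 0, 0], "grip": 30, "grip_force": 25}}

```text
time: 30.22
eef_pos: [0.6881, -0.2109, -0.0191]
tcp_rot: [0.999, 0.038, 0.002, 0.001]
contact_force: [-0.6, 0.8, 7.0]
opening: 0.576
finger_force: 25.9
```

{"name": "carry_out", "arguments": {"deltas": [0, 0, -0.02, 0, 0, 0, 0, 0, -0.06, 0, 0, 0, 0, 0, -0.11, 0, 0, 0, 0, 0, -0.16, 0, 0, 0, 0, 0, -0.2, 0, 0, 0]}}

```text
time: 30.85
eef_pos: [0.6868, -0.2108, 0.1822]
tcp_rot: [0.999, 0.038, 0.001, 0.001]
contact_force: [0.5, 0.3, -0.4]
opening: 0.58
finger_force: 26.1
```

```bash
cat >> h.py <<'E'
def scoop():
    "tab and cup centre in tool frame from wrist camera"
    img,d,P=fingers(); h=cv2.cvtColor(img,cv2.COLOR_RGB2HSV)
    m=(h[...,0]>100)&(h[...,0]<130)&(h[...,1]>120)&(abs(P[...,1])<.04)&(d>.03)&(d<.22)
    Q=P[m]; print("hook tool-frame",len(Q),Q.min(0).round(4),Q.max(0).round(4),np.median(Q,0).round(4))
    T=Q[Q[:,2]<Q[:,2].min()+.004]; print("tab rect",cv2.minAreaRect(T[:,:2].astype(np.float32)))
    return img
E
python3 - <<'E'
from h import *
img=scoop(); save("w5.png",img)
s=ctrl.get_state();print(s["eef_pos"],s["opening"],s["finger_force"]);print(rel([.4635+.0335,.116+.0026,.18]))
X=shot("side");basket([X])
E
```

```text
hook tool-frame 1549 [-0.0102 -0.0399 -0.135 ] [ 0.0208  0.0268 -0.0658] [ 0.016  -0.0118 -0.121 ]
tab rect ((0.019627654924988747, -0.0005934275686740875), (0.04157724604010582, 0.0025138920173048973), 89.29415893554688)
[ 0.68958687 -0.21204169  0.18939195] 0.5780815462252102 26.12440711352974
[-0.16671879 -0.3444966   0.00536459]
rim 117 mid [0.4634 0.1128 0.1362] ((0.4637645483016968, 0.11274836212396622), (0.009929274208843708, 0.22996263206005096), 4.335248947143555) slope [-0.077  0.471]
```

View pics/w5.png

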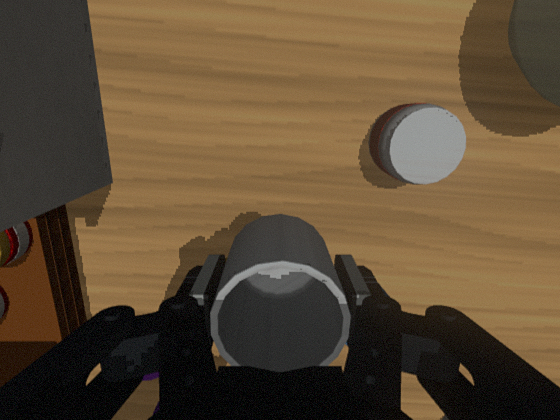

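{"name": "carry_out", "arguments": {"deltas": [-0.02, -0.04, 0, 0, 0, 0, -0.045, -0.093, 0, 0, 0, 0, -0.07, -0.146, 0, 0, 0, 0, -0.096, -0.2, 0, 0, 0, 0, -0.121, -0.25, 0, 0, 0, 0]}}

```text
time: 31.58
eef_pos: [0.5447, 0.031, 0.1777]
tcp_rot: [0.999, 0.038, -0.001, -0.0]
contact_force: [-0.4, -0.1, 0.3]
opening: 0.58
finger_force: 26.2
```

{"name": "carry_out", "arguments": {"deltas": [-0.024, -0.05, 0, 0, 0, 0, -0.044, -0.092, 0, 0, 0, 0, -0.044, -0.094, 0.03, 0, 0, 0, -0.044, -0.094, 0.06, 0, 0, 0, -0.044, -0.094, 0.07, 0, 0, 0]}}

```text
time: 32.2
eef_pos: [0.4933, 0.1198, 0.1059]
tcp_rot: [0.999, 0.039, -0.003, 0.0]
contact_force: [0.3, -0.4, -0.2]
opening: 0.584
finger_force: 26.2
```

{"name": "carry_out", "arguments": {"deltas": [0, 0, 0, 0, 0, 0, 0, 0, 0, 0, 0, 0]}}

```text
time: 32.45
eef_pos: [0.4967, 0.1196, 0.11]
tcp_rot: [0.999, 0.038, 0.001, 0.0]
contact_force: [0.2, 0.2, -0.3]
opening: 0.579
finger_force: 26.2
```

```bash
cat >> h.py <<'E'
def blue(c):
    img,P=shot(c); h=cv2.cvtColor(img,cv2.COLOR_RGB2HSV)
    m=(h[...,0]>100)&(h[...,0]<130)&(h[...,1]>110)&(P[...,0]>.38)&(P[...,0]<.56)&(P[...,1]>0)&(P[...,1]<.25)&(P[...,2]>.1)
    Q=P[m]; print(c,"blue",len(Q),Q.min(0).round(4),Q.max(0).round(4),np.median(Q,0).round(4)) if len(Q) else print(c,"no blue")
    basket([(img,P)]); return img
E
python3 - <<'E'
from h import *
for c in("side","scene"): img=blue(c); save("h_"+c+".png",img[150:270,180:380] if c=="scene" else img[130:260,180:380],4)
s=ctrl.get_state();print(s["eef_pos"],s["contact_force"]);print(rel([.497,.1186,.065]))
E
```

```text
side blue 18 [0.4518 0.103  0.1717] [0.4709 0.125  0.195 ] [0.4587 0.1125 0.1918]
rim 141 mid [0.4854 0.1141 0.1358] ((0.488189160823822, 0.11585436761379242), (0.059098340570926666, 0.2272590845823288), 3.9558846950531006) slope [-0.065  0.478]
scene blue 1 [0.5109 0.0829 0.3093] [0.5109 0.0829 0.3093] [0.5109 0.0829 0.3093]
rim 222 mid [0.4865 0.1155 0.1364] ((0.4901837408542633, 0.11727263033390045), (0.06586483865976334, 0.22718596458435059), 4.135544300079346) slope [-0.034  0.484]
[0.49683298 0.11968537 0.11013078] [ 0.62174921 -1.07169293 -0.50572742]
[-3.14011285e-05  1.08954525e-03  4.51309728e-02]
```

View pics/h_side.png

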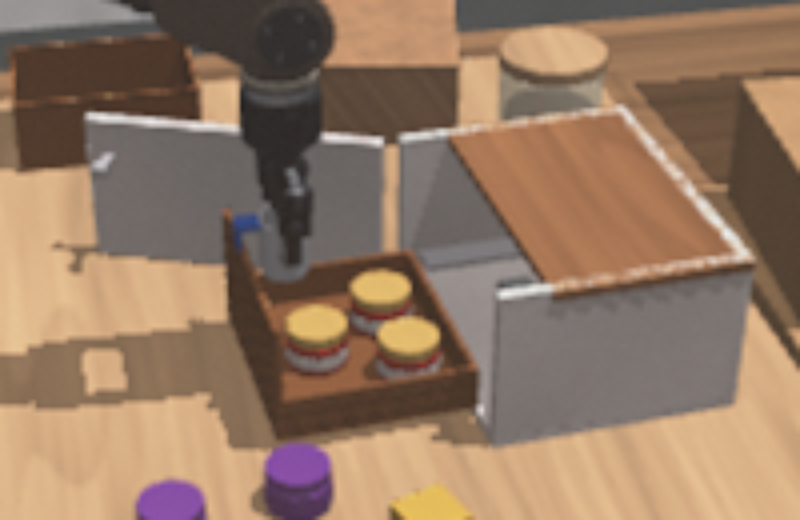

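The side crop shows three jars standing in the basket and the blue hook above the rim. Lowering.

{"name": "carry_out", "arguments": {"deltas": [0, 0, 0.01, 0, 0, 0, 0, 0, 0.02, 0, 0, 0, 0, 0, 0.03, 0, 0, 0, 0, 0, 0.038, 0, 0, 0, 0, 0, 0.042, 0, 0, 0]}}

```text
time: 33.17
eef_pos: [0.4953, 0.1198, 0.0658]
tcp_rot: [0.999, 0.038, -0.001, -0.0]
contact_force: [0.3, -0.5, -0.8]
opening: 0.58
finger_force: 26.2
```

{"name": "carry_out", "arguments": {"deltas": [0, 0, 0.003, 0, 0, 0, 0, 0, 0.005, 0, 0, 0, 0, 0, 0.005, 0, 0, 0]}}

```text
time: 33.55
eef_pos: [0.497, 0.1197, 0.0634]
tcp_rot: [0.999, 0.039, 0.001, 0.0]
contact_force: [-1.3, -1.5, 4.9]
opening: 0.584
finger_force: 25.0
```

Run:
```python
from h import *
for c in("side",): img=blue(c)
s=ctrl.get_state();print(s["eef_pos"],s["contact_force"])
```

```text
side blue 19 [0.4516 0.1048 0.1379] [0.4738 0.1269 0.1513] [0.4617 0.1145 0.1482]
rim 182 mid [0.4817 0.1161 0.1367] ((0.47907567024230957, 0.11915010213851929), (0.05856858566403389, 0.22807544469833374), 10.328560829162598) slope [-0.075  0.481]
[0.49706023 0.11967364 0.06334177] [-0.64458252 -1.10733602  5.01047445]
```

{"name": "carry_out", "arguments": {"deltas": [0, 0, -0.001, 0, 0, 0, 0, 0, -0.001, 0, 0, 0, 0, 0, -0.001, 0, 0, 0, 0, 0, -0.001, 0, 0, 0], "grip": 85}}

```text
time: 34.1
eef_pos: [0.4956, 0.1198, 0.0625]
tcp_rot: [0.999, 0.038, -0.0, -0.0]
contact_force: [-0.2, -0.6, -0.4]
opening: 0.852
finger_force: 0.0
```

{"name": "carry_out", "arguments": {"deltas": [0, 0, -0.02, 0, 0, 0, 0, 0, -0.05, 0, 0, 0, 0, 0, -0.09, 0, 0, 0, 0, 0, -0.13, 0, 0, 0, 0, 0, -0.15, 0, 0, 0]}}

```text
time: 34.72
eef_pos: [0.4968, 0.1199, 0.2156]
tcp_rot: [0.999, 0.038, 0.002, -0.0]
contact_force: [-0.1, 1.0, 0.4]
opening: 0.851
finger_force: 0.0
```

{"name": "carry_out", "arguments": {"deltas": [-0.02, 0, 0, 0, 0, 0, -0.05, 0, 0, 0, 0, 0, -0.08, 0, 0, 0, 0, 0, -0.1, 0, 0, 0, 0, 0, -0.1, 0, 0, 0, 0, 0], "grip": 0}}

```text
time: 35.35
eef_pos: [0.3954, 0.1122, 0.2127]
tcp_rot: [0.999, 0.038, 0.0, -0.0]
contact_force: [-0.7, 0.5, -0.0]
opening: -0.001
finger_force: 0.0
```

Run:
```python
from h import *
for c in("side","scene","wrist"):
    img=blue(c)
    if c!="scene": print(*[o[:2] for o in jars([shot(c)])],sep="\n")
save("w6.png",img)
s=ctrl.get_state();print(s["eef_pos"],s["opening"])
```

```text
side blue 22 [0.4538 0.1064 0.1321] [0.4776 0.1359 0.1549] [0.4639 0.1136 0.1464]
rim 225 mid [0.4899 0.1122 0.1365] ((0.490428626537323, 0.11240677535533905), (0.07378089427947998, 0.2288704514503479), 0.5163112878799438) slope [-0.012  0.481]
(array([0.2964, 0.6   ]), np.float64(0.057))
(array([0.5285, 0.119 ]), np.float64(0.067))
(array([ 0.5719, -0.1872]), np.float64(0.069))
(array([ 0.3622, -0.4916]), np.float64(0.073))
scene blue 22 [0.4602 0.1069 0.1368] [0.4844 0.1216 0.1457] [0.472  0.1114 0.1433]
rim 329 mid [0.493  0.1159 0.1365] ((0.49340876936912537, 0.11606859415769577), (0.07588448375463486, 0.22527088224887848), 0.3848682641983032) slope [-0.065  0.484]
wrist blue 4038 [0.3851 0.0552 0.1015] [0.4805 0.1731 0.348 ] [0.4121 0.1232 0.3252]
rim 5841 mid [0.4883 0.1169 0.1365] ((0.4888461232185364, 0.11897459626197815), (0.07500051707029343, 0.2247881293296814), 4.418763637542725) slope [-0.064  0.482]
(array([0.5413, 0.1345]), np.float64(0.065))
(array([0.5378, 0.1   ]), np.float64(0.065))
[0.39663486 0.11212952 0.2127529 ] -0.00034781428103632274
```

View pics/w6.png

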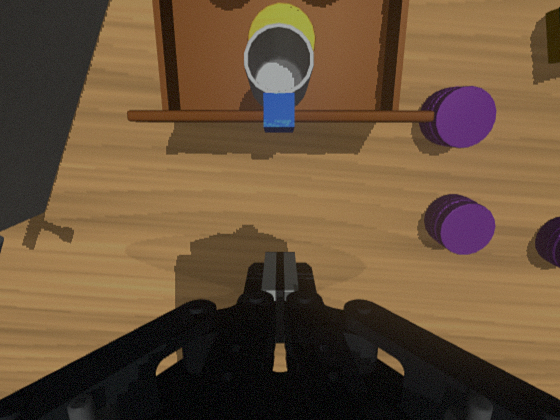

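Hook tab is over the rim at (280,110) with the cup inside; only three red jars exist in any view. Now push the basket home, off-centre from the hook with shut fingers.

{"name": "carry_out", "arguments": {"deltas": [0, 0.06, 0, 0, 0, 0, 0.025, 0.062, 0.03, 0, 0, 0, 0.025, 0.062, 0.08, 0, 0, 0, 0.025, 0.062, 0.12, 0, 0, 0, 0.025, 0.062, 0.129, 0, 0, 0]}}

```text
time: 36.22
eef_pos: [0.4236, 0.0524, 0.0807]
tcp_rot: [0.999, 0.038, -0.003, -0.001]
contact_force: [-0.5, 0.8, 0.9]
opening: 0.003
finger_force: 0.0
```

{"name": "carry_out", "arguments": {"deltas": [0, 0, 0, 0, 0, 0, 0.01, 0, 0, 0, 0, 0, 0.02, 0, 0, 0, 0, 0, 0.03, 0, 0, 0, 0, 0, 0.04, 0, 0, 0, 0, 0]}}

```text
time: 36.85
eef_pos: [0.4663, 0.0553, 0.0841]
tcp_rot: [0.999, 0.038, -0.0, 0.0]
contact_force: [-1.5, -0.7, 0.9]
opening: 0.003
finger_force: 0.9
```

Run:
```python
from h import *
for c in("side","scene"): img=blue(c)
s=ctrl.get_state();print(s["eef_pos"],s["contact_force"])
```

```text
side no blue
rim 133 mid [0.4986 0.0781 0.1358] ((0.49556025862693787, 0.08172719925642014), (0.14615292847156525, 0.052216291427612305), 65.6038818359375) slope [0.394 0.467]
scene blue 22 [0.4793 0.1072 0.1381] [0.4969 0.1229 0.1454] [0.4872 0.1141 0.1427]
rim 367 mid [0.5022 0.1149 0.1365] ((0.503915548324585, 0.11383074522018433), (0.22101646661758423, 0.08100584894418716), 86.93407440185547) slope [-0.026  0.492]
[0.46710965 0.05530674 0.08404829] [ 0.23700015 -0.48639502  0.37333475]
```

{"name": "carry_out", "arguments": {"deltas": [0.008, 0, 0, 0, 0, 0, 0.02, 0, 0, 0, 0, 0, 0.032, 0, 0, 0, 0, 0, 0.044, 0, 0, 0, 0, 0, 0.056, 0, 0, 0, 0, 0]}}

```text
time: 37.58
eef_pos: [0.522, 0.0598, 0.0833]
tcp_rot: [0.999, 0.038, -0.0, -0.0]
contact_force: [-1.9, 0.4, -1.2]
opening: -0.002
finger_force: 0.9
```

{"name": "carry_out", "arguments": {"deltas": [0.012, 0, 0, 0, 0, 0, 0.024, 0, 0, 0, 0, 0, 0.036, 0, 0, 0, 0, 0, 0.048, 0, 0, 0, 0, 0, 0.058, 0, 0, 0, 0, 0]}}

```text
time: 38.2
eef_pos: [0.5803, 0.064, 0.0839]
tcp_rot: [0.999, 0.038, 0.0, 0.0]
contact_force: [-1.3, -1.1, -0.8]
opening: -0.004
finger_force: 0.9
```

{"name": "carry_out", "arguments": {"deltas": [0.012, 0, 0, 0, 0, 0, 0.024, 0, 0, 0, 0, 0, 0.036, 0, 0, 0, 0, 0, 0.046, 0, 0, 0, 0, 0, 0.052, 0, 0, 0, 0, 0]}}

```text
time: 38.83
eef_pos: [0.6321, 0.068, 0.084]
tcp_rot: [0.999, 0.038, 0.0, 0.0]
contact_force: [-1.2, -0.2, 0.8]
opening: 0.0
finger_force: 0.9
```

{"name": "carry_out", "arguments": {"deltas": [0.006, 0, 0, 0, 0, 0, 0.012, 0, 0, 0, 0, 0, 0.018, 0, 0, 0, 0, 0, 0.022, 0, 0, 0, 0, 0, 0.022, 0, 0, 0, 0, 0]}}

```text
time: 39.45
eef_pos: [0.6537, 0.07, 0.0838]
tcp_rot: [0.999, 0.038, 0.001, -0.0]
contact_force: [-0.3, 0.8, 0.7]
opening: 0.001
finger_force: 0.0
```

```bash
cat > b.py <<'E'
from h import *
for c in("side","scene"):
    img,P=shot(c); h=cv2.cvtColor(img,cv2.COLOR_RGB2HSV)
    m=(h[...,0]>100)&(h[...,0]<130)&(h[...,1]>110)&(P[...,0]>.38)&(P[...,0]<.75)&(P[...,1]>0)&(P[...,1]<.25)&(P[...,2]>.1)
    Q=P[m]; print(c,"blue",len(Q),np.median(Q,0).round(4) if len(Q) else "")
    A=P.reshape(-1,3); A=A[np.isfinite(A).all(1)]
    L=(A-[.4635,.116,0])@np.array([[.997,-.077,0],[.077,.997,0],[0,0,1]])  # local rim frame of drawn basket
    F=L[(abs(L[:,1])<.10)&(abs(L[:,1])>.02)&(L[:,2]>.04)&(L[:,2]<.13)&(L[:,0]>-.02)&(L[:,0]<.24)]
    hi=np.histogram(F[:,0],np.arange(-.02,.245,.01)); print(hi[0])
    W=L[(abs(L[:,1])>.149)&(abs(L[:,1])<.160)&(L[:,2]>.155)&(L[:,2]<.175)&(L[:,0]>.1)]; print("cupboard front local x",W[:,0].min() if len(W) else None, np.percentile(W[:,0],2) if len(W) else "")
s=ctrl.get_state();print(s["eef_pos"],s["contact_force"], "finger local x",(s["eef_pos"]-[.4635,.116,0])@[.997,.077,0])
E
python3 b.py
```

```text
side blue 0 
[  0   0   0   0   0   0   0   0   0   0   0   0   0   0   0   0   0   0
   0   1   3 150  71   0   7  17]
cupboard front local x 0.13084220474681926 0.15256952692827364
scene blue 19 [0.6689 0.1274 0.1444]
[0 0 0 0 0 0 0 0 0 0 0 0 0 0 0 0 0 0 0 0 1 0 0 0 0 0]
cupboard front local x 0.1478687406718323 0.1659420838620412
[0.65326214 0.06994184 0.08367424] [-0.14942896 -0.09934218  0.04730511] finger local x 0.18564637822608301
```

{"name": "carry_out", "arguments": {"deltas": [0.004, 0, 0, 0, 0, 0, 0.008, 0, 0, 0, 0, 0, 0.011, 0, 0, 0, 0, 0, 0.014, 0, 0, 0, 0, 0, 0.014, 0, 0, 0, 0, 0]}}

```text
time: 40.17
eef_pos: [0.6676, 0.0708, 0.0838]
tcp_rot: [0.999, 0.038, 0.001, 0.0]
contact_force: [0.6, -0.2, -0.3]
opening: -0.002
finger_force: 0.0
```

{"name": "carry_out", "arguments": {"deltas": [0.003, 0, 0, 0, 0, 0, 0.006, 0, 0, 0, 0, 0, 0.009, 0, 0, 0, 0, 0, 0.01, 0, 0, 0, 0, 0]}}

```text
time: 40.67
eef_pos: [0.6728, 0.0712, 0.0838]
tcp_rot: [0.999, 0.039, -0.006, 0.0]
contact_force: [-15.5, -3.1, 8.4]
opening: 0.001
finger_force: 7.7
```

{"name": "carry_out", "arguments": {"deltas": [-0.02, 0, 0, 0, 0, 0, -0.04, 0, -0.02, 0, 0, 0, -0.07, 0, -0.07, 0, 0, 0, -0.1, 0, -0.12, 0, 0, 0, -0.1, 0, -0.12, 0, 0, 0]}}

```text
time: 41.3
eef_pos: [0.5799, 0.0638, 0.2106]
tcp_rot: [0.999, 0.038, 0.006, 0.001]
contact_force: [0.8, -0.1, -0.5]
opening: -0.002
finger_force: 0.0
```

```bash
cat > c.py <<'E'
from h import *
img,P=shot("wrist"); save("w7.png",img)
A=P.reshape(-1,3); A=A[np.isfinite(A).all(1)]
L=(A-[.4635,.116,0])@np.array([[.997,-.077,0],[.077,.997,0],[0,0,1]])
F=L[(abs(L[:,1])<.11)&(L[:,2]>.05)&(L[:,2]<.12)&(L[:,0]>.15)&(L[:,0]<.24)]; print("panel",len(F),np.percentile(F[:,0],[5,50,95]) if len(F) else "")
F=L[(abs(L[:,1])<.11)&(abs(L[:,1])>.03)&(L[:,2]>.136)&(L[:,2]<.144)&(L[:,0]>.15)&(L[:,0]<.26)]; print("rim",len(F),np.percentile(F[:,0],[2,50,98]) if len(F) else "")
for s_ in(1,-1):
    W=L[(s_*L[:,1]>.148)&(s_*L[:,1]<.166)&(L[:,2]>.16)&(L[:,2]<.178)&(L[:,0]>.1)&(L[:,0]<.4)]; print("side",s_,len(W),np.percentile(W[:,0],[0,1,5]) if len(W) else None)
B=L[(abs(L[:,1])<.12)&(L[:,2]>.163)&(L[:,2]<.178)&(L[:,0]>.15)]; print("board front",len(B),np.percentile(B[:,0],[0,1,5]) if len(B) else "")
s=ctrl.get_state();print(s["eef_pos"],s["contact_force"])
E
python3 c.py
```

```text
panel 2453 [0.21550497 0.21633564 0.23619888]
rim 2994 [0.21650606 0.22009816 0.22417636]
side 1 0 None
side -1 1838 [0.19238478 0.19262551 0.19497395]
board front 3872 [0.24186933 0.24220974 0.24235852]
[0.57893092 0.06383305 0.20741067] [-0.45786195  0.01097163  0.42040711]
```

View pics/w7.png

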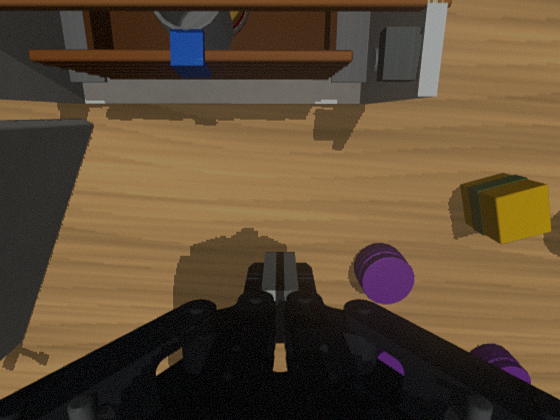

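Basket is home: panel face measured 23.5 mm behind the cupboard front plane, hook still over the rim at (187,45). Next, the door: go over it to its outer side near (0.442, 0.416).

{"name": "carry_out", "arguments": {"deltas": [-0.015, -0.05, -0.03, 0, 0, 0, -0.032, -0.105, -0.035, 0, 0, 0, -0.048, -0.16, -0.035, 0, 0, 0, -0.064, -0.215, -0.035, 0, 0, 0, -0.08, -0.27, -0.035, 0, 0, 0]}}

```text
time: 41.98
eef_pos: [0.476, 0.3286, 0.2369]
tcp_rot: [0.999, 0.038, -0.001, 0.0]
contact_force: [0.7, -0.4, 0.7]
opening: -0.002
finger_force: 0.0
```

{"name": "carry_out", "arguments": {"deltas": [-0.015, -0.05, 0, 0, 0, 0, -0.03, -0.095, 0, 0, 0, 0, -0.03, -0.095, 0, 0, 0, 0, -0.03, -0.095, 0, 0, 0, 0]}}

```text
time: 42.48
eef_pos: [0.4396, 0.4191, 0.2371]
tcp_rot: [0.999, 0.039, -0.001, 0.001]
contact_force: [-0.1, -0.8, 0.3]
opening: -0.002
finger_force: 0.0
```

```bash
cat > d.py <<'E'
from h import *
img,P=shot("side")
A=P.reshape(-1,3); A=A[np.isfinite(A).all(1)]
s=ctrl.get_state();print(s["eef_pos"],s["contact_force"],s["qpos"].round(2))
H=np.array([.6281,.2892])
def door(cam):
    img,P=shot(cam);A=P.reshape(-1,3);A=A[np.isfinite(A).all(1)]
    D=A[(A[:,2]>.10)&(A[:,2]<.172)&(np.hypot(*(A[:,:2]-H).T)<.325)&(np.hypot(*(A[:,:2]-H).T)>.1)]
    D=D[(D[:,0]<.60)]
    ang=np.arctan2(D[:,1]-H[1],D[:,0]-H[0]); th=np.mod(-1.494-ang,2*np.pi); print(cam,len(D),np.percentile(th,[10,50,90]).round(3))
for c in("side","scene","wrist"): door(c)
for th,rho,off in((2.0,.22,.05),(1.8,.22,.012),(1.6,.22,.012),(1.3,.22,.012),(1.0,.22,.012),(.7,.22,.012),(.4,.23,.012),(.2,.25,.012),(0.,.26,.012)):
    a=-1.494-th; u=np.array([np.cos(a),np.sin(a)]); b=a+ -np.pi/2; n=np.array([np.cos(b),np.sin(b)])
    p=H+rho*u+off*n; print(th,p.round(4),rel([*p,.084]).round(3))
E
python3 d.py
```

```text
[0.43997196 0.41863013 0.23752542] [ 0.2339531  -0.00526258  0.14265734] [ 0.59  0.11  1.7  -0.    1.33  2.09]
side 941 [1.915 1.973 2.921]
scene 631 [1.914 2.001 3.039]
wrist 14534 [1.972 2.034 2.955]
2.0 [0.4389 0.4121] [-0.002  0.006  0.154]
1.8 [0.4125 0.3345] [-0.034  0.082  0.154]
1.6 [0.4078 0.2907] [-0.042  0.125  0.154]
1.3 [0.4172 0.2255] [-0.037  0.191  0.155]
1.0 [0.4454 0.1661] [-0.014  0.252  0.155]
0.7 [0.49   0.1176] [0.027 0.304 0.155]
0.4 [0.5437 0.0749] [0.077 0.35  0.155]
0.2 [0.5855 0.0426] [0.117 0.386 0.155]
0.0 [0.6361 0.029 ] [0.166 0.403 0.155]
```

{"name": "carry_out", "arguments": {"deltas": [0, 0, 0.05, 0, 0, 0, 0, 0, 0.1, 0, 0, 0, 0, 0, 0.14, 0, 0, 0, 0, 0, 0.155, 0, 0, 0, 0, 0, 0.155, 0, 0, 0]}}

```text
time: 43.3
eef_pos: [0.4398, 0.4188, 0.0834]
tcp_rot: [0.999, 0.038, -0.001, 0.0]
contact_force: [0.6, 1.0, 0.3]
opening: -0.0
finger_force: 0.0
```

{"name": "carry_out", "arguments": {"deltas": [-0.015, 0.03, 0, 0, 0, 0, -0.028, 0.055, 0, 0, 0, 0, -0.034, 0.082, 0, 0, 0, 0, -0.039, 0.105, 0, 0, 0, 0, -0.042, 0.125, 0, 0, 0, 0]}}

```text
time: 43.92
eef_pos: [0.4104, 0.2919, 0.0876]
tcp_rot: [0.999, 0.038, 0.004, -0.001]
contact_force: [2.0, 0.2, 4.4]
opening: -0.002
finger_force: 0.5
```

```bash
python3 d.py | head -4; python3 b.py|tail -1
```

```text
[0.41000028 0.28989691 0.0873951 ] [-1.97557115 -1.92651208  7.18702276] [ 0.41  0.02  2.09 -0.    1.03  1.91]
side 1023 [1.399 1.46  2.917]
scene 1064 [1.402 1.465 3.01 ]
wrist 30531 [1.457 1.527 1.632]
[0.40961876 0.29203957 0.08734039] [-1.38108158 -0.52024743  8.02596527] finger local x -0.04016454968376606
```

{"name": "carry_out", "arguments": {"deltas": [0, 0, -0.012, 0, 0, 0, 0, 0, -0.018, 0, 0, 0, 0, 0, -0.018, 0, 0, 0]}}

```text
time: 44.6
eef_pos: [0.4077, 0.2917, 0.1025]
tcp_rot: [0.999, 0.038, 0.001, -0.0]
contact_force: [0.1, 0.2, 0.6]
opening: 0.002
finger_force: 0.0
```

{"name": "carry_out", "arguments": {"deltas": [0.002, 0.022, 0, 0, 0, 0, 0.004, 0.044, 0, 0, 0, 0, 0.006, 0.066, 0, 0, 0, 0, 0.016, 0.097, 0, 0, 0, 0, 0.028, 0.127, 0, 0, 0, 0]}}

```text
time: 45.22
eef_pos: [0.4447, 0.1665, 0.1013]
tcp_rot: [0.999, 0.039, -0.0, -0.0]
contact_force: [-0.9, 0.8, 0.2]
opening: -0.004
finger_force: 0.3
```

{"name": "carry_out", "arguments": {"deltas": [0.013, 0.017, 0, 0, 0, 0, 0.027, 0.035, 0, 0, 0, 0, 0.041, 0.052, 0, 0, 0, 0, 0.058, 0.068, 0, 0, 0, 0, 0.074, 0.083, 0, 0, 0, 0]}}

```text
time: 45.85
eef_pos: [0.5262, 0.0892, 0.1016]
tcp_rot: [0.999, 0.038, -0.0, -0.0]
contact_force: [-0.9, 0.4, -0.5]
opening: -0.0
finger_force: 0.3
```

```bash
python3 d.py
```

```text
[0.52839592 0.08757332 0.10208228] [ 1.79470708 -2.56488056  0.29895973] [-0.02  0.07  2.   -0.    1.07  1.47]
side 386 [0.327 0.403 2.849]
scene 1496 [0.327 0.374 2.989]
wrist 39484 [0.321 0.372 0.416]
2.0 [0.4389 0.4121] [-0.062 -0.328  0.018]
1.8 [0.4125 0.3345] [-0.094 -0.253  0.018]
1.6 [0.4078 0.2907] [-0.102 -0.209  0.018]
1.3 [0.4172 0.2255] [-0.097 -0.144  0.018]
1.0 [0.4454 0.1661] [-0.074 -0.082  0.018]
0.7 [0.49   0.1176] [-0.033 -0.03   0.018]
0.4 [0.5437 0.0749] [0.017 0.016 0.017]
0.2 [0.5855 0.0426] [0.056 0.052 0.017]
0.0 [0.6361 0.029 ] [0.106 0.069 0.017]
```

Door at about 0.37 rad and following. Pushing on to the catch.

{"name": "carry_out", "arguments": {"deltas": [0.015, 0.015, 0, 0, 0, 0, 0.035, 0.033, 0, 0, 0, 0, 0.055, 0.05, 0, 0, 0, 0, 0.07, 0.057, 0, 0, 0, 0, 0.082, 0.062, 0, 0, 0, 0]}}

```text
time: 46.68
eef_pos: [0.6124, 0.0342, 0.1016]
tcp_rot: [0.999, 0.038, -0.0, -0.0]
contact_force: [-0.6, 0.1, -0.7]
opening: 0.001
finger_force: 0.2
```

{"name": "carry_out", "arguments": {"deltas": [0.006, 0, 0, 0, 0, 0, 0.012, 0.002, 0, 0, 0, 0, 0.018, 0.004, 0, 0, 0, 0, 0.022, 0.006, 0, 0, 0, 0]}}

```text
time: 47.18
eef_pos: [0.6328, 0.0312, 0.1009]
tcp_rot: [0.999, 0.039, -0.002, -0.001]
contact_force: [-1.9, 2.7, -1.0]
opening: 0.001
finger_force: 1.1
```

```bash
python3 d.py|head -4
```

```text
[0.63389015 0.03043627 0.10121339] [-1.08999146  0.92106779 -0.09265669] [-0.11  0.29  1.75 -0.    1.1   1.38]
side 178 [2.858 2.928 3.023]
scene 276 [2.916 2.994 3.062]Traceback (most recent call last):
  File "d.py", line 11, in <module>
    for c in("side","scene","wrist"): door(c)
                                      ~~~~^^^
  File "d.py", line 10, in door
    ang=np.arctan2(D[:,1]-H[1],D[:,0]-H[0]); th=np.mod(-1.494-ang,2*np.pi); print(cam,len(D),np.percentile(th,[10,50,90]).round(3))
                                                                                             ~~~~~~~~~~~~~^^^^^^^^^^^^^^^
    return _quantile_unchecked(
        a, q, axis, out, overwrite_input, method, keepdims, weights)
    return _ureduce(a,
                    func=_quantile_ureduce_func,
    ...<5 lines>...
                    overwrite_input=overwrite_input,
                    method=method)
    r = func(a, **kwargs)
    result = _quantile(arr,
                       quantiles=q,
    ...<2 lines>...
                       out=out,
                       weights=wgt)
    slices_having_nans = np.isnan(arr[-1, ...])
                                  ~~~^^^^^^^^^
IndexError: index -1 is out of bounds for axis 0 with size 0
```

Push a few mm more until firm resistance.

{"name": "carry_out", "arguments": {"deltas": [0.004, 0, 0, 0, 0, 0, 0.008, 0, 0, 0, 0, 0, 0.008, 0, 0, 0, 0, 0]}}

```text
time: 47.75
eef_pos: [0.6366, 0.0302, 0.1018]
tcp_rot: [0.999, 0.039, -0.008, 0.0]
contact_force: [-18.5, -1.2, 9.9]
opening: -0.001
finger_force: 9.2
```

{"name": "carry_out", "arguments": {"deltas": [0.002, 0, 0, 0, 0, 0, 0.004, 0, 0, 0, 0, 0, 0.004, 0, 0, 0, 0, 0]}}

```text
time: 48.12
eef_pos: [0.636, 0.0301, 0.1018]
tcp_rot: [0.999, 0.039, -0.014, 0.001]
contact_force: [-30.6, -2.5, 16.9]
opening: -0.0
finger_force: 15.9
```

Firm stop at the closed position. Back away and check.

{"name": "carry_out", "arguments": {"deltas": [-0.02, 0, 0, 0, 0, 0, -0.05, 0, -0.02, 0, 0, 0, -0.08, 0, -0.07, 0, 0, 0, -0.11, 0, -0.12, 0, 0, 0, -0.12, 0, -0.14, 0, 0, 0]}}

```text
time: 48.75
eef_pos: [0.5277, 0.0213, 0.247]
tcp_rot: [0.999, 0.038, 0.005, 0.001]
contact_force: [0.0, -0.1, -0.3]
opening: -0.003
finger_force: 0.0
```

Run:
```python
from h import *
img,P=shot("wrist"); save("w8.png",img)
A=P.reshape(-1,3); A=A[np.isfinite(A).all(1)]
L=(A-[.4635,.116,0])@np.array([[.997,-.077,0],[.077,.997,0],[0,0,1]])
F=L[(abs(L[:,1])<.155)&(L[:,2]>.08)&(L[:,2]<.165)&(L[:,0]>.12)&(L[:,0]<.2)]
print(len(F),"slope",np.polyfit(F[:,1],F[:,0],1),"x at free edge",np.polyval(np.polyfit(F[:,1],F[:,0],1),-.16))
for c in("side","scene"):
    for o in jars([shot(c)]):print(o[:2])
print(ctrl.get_state()["eef_pos"])
```

```text
7230 slope [0.02065221 0.17605524] x at free edge 0.17275088760999938
(array([ 0.5716, -0.1849]), np.float64(0.068))
(array([ 0.3625, -0.4909]), np.float64(0.074))
(array([0.4095, 0.7551]), np.float64(0.062))
(array([0.4694, 0.716 ]), np.float64(0.057))
(array([ 0.3652, -0.4949]), np.float64(0.071))
(array([ 0.5748, -0.1849]), np.float64(0.066))
[0.52771454 0.02150424 0.24395213]
```

View pics/w8.png

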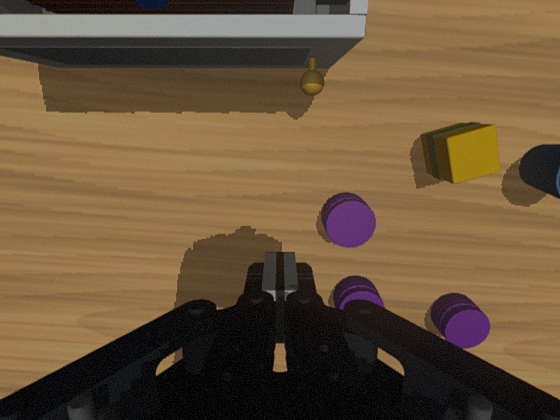

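Run:
```python
from h import *
img,P=shot("wrist")
A=P.reshape(-1,3); A=A[np.isfinite(A).all(1)]
L=(A-[.4635,.116,0])@np.array([[.997,-.077,0],[.077,.997,0],[0,0,1]])
T=L[(L[:,2]>.165)&(L[:,2]<.177)&(L[:,0]>.12)&(L[:,0]<.33)]
for nm,lo,hi,mask in(("door outer top",.12,.21,None),("face",.12,.2,1)):
    Q=T if mask is None else L[(L[:,2]>.09)&(L[:,2]<.16)]
    ys=[];xs=[];x2=[]
    for y in np.arange(-.15,.16,.02):
        q=Q[(abs(Q[:,1]-y)<.01)&(Q[:,0]>lo)&(Q[:,0]<hi)]
        if len(q)>15: ys.append(y);xs.append(np.percentile(q[:,0],5) if mask is None else np.median(q[:,0]));x2.append(np.percentile(q[:,0],95))
    print(nm,np.round(ys,2),np.round(xs,4),np.round(x2,4)); 
    if len(ys)>3: print(np.polyfit(ys,xs,1),np.polyfit(ys,x2,1))
W=T[(T[:,1]<-.145)&(T[:,1]>-.165)];print("right wall top x:",np.histogram(W[:,0],np.arange(.16,.26,.005)))
```

```text
door outer top [-0.15 -0.13 -0.11 -0.09 -0.07 -0.05 -0.03 -0.01  0.01  0.03  0.05  0.07
  0.09] [0.1777 0.1775 0.1776 0.1776 0.1776 0.1775 0.1776 0.1776 0.1776 0.1776
 0.1777 0.1777 0.1776] [0.1983 0.191  0.1911 0.1911 0.1911 0.1911 0.191  0.191  0.191  0.191
 0.191  0.1916 0.1915]
[3.42354943e-05 1.77617388e-01] [-0.01082859  0.19135609]
face [-0.15 -0.13 -0.11 -0.09 -0.07 -0.05 -0.03 -0.01  0.01  0.03  0.05  0.07
  0.09  0.11  0.13  0.15] [0.1773 0.1773 0.1767 0.1767 0.1767 0.1767 0.1767 0.1768 0.1767 0.1768
 0.1768 0.1768 0.1768 0.1768 0.1772 0.1776] [0.1964 0.1775 0.1775 0.1775 0.1775 0.1775 0.1776 0.1776 0.1776 0.1776
 0.1776 0.1776 0.1777 0.1777 0.1776 0.1777]
[0.00059262 0.1768893 ] [-0.02021328  0.1787688 ]
right wall top x: (array([  0,   0,   0, 110, 166, 160, 161, 149,   2,   0,   0,   0,   0,
         0,   0,   0,   0,   0,   0]), array([0.16 , 0.165, 0.17 , 0.175, 0.18 , 0.185, 0.19 , 0.195, 0.2  ,
       0.205, 0.21 , 0.215, 0.22 , 0.225, 0.23 , 0.235, 0.24 , 0.245,
       0.25 , 0.255]))
```

The door face is parallel to the front (slope below 0.001) and sits exactly at its closed plane, so the catch holds it. Handing in.

```bash
python3 -c "
from plant import ctrl
print(ctrl.sign_off())"
```

```text
the job is handed in; nothing more can be done
None
```

I handed the job in at about 49 s of robot time: all three red jars stand in the basket, the scoop hangs by its hook on the front panel, the basket is home, and the door is shut on its catch. My last measurements matched this, but the hand-in returned no verdict.

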